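Clamp the clock plate and take a lacquer reading

ROBOT

A 6-joint arm with a two-finger parallel gripper is mounted at the origin on the work surface. World frame = base frame: x ahead of the robot, y to its left, z up, the work surface at z = 0. Lengths are in m, angles in rad, forces in N, time in s.
With the tool pointing down it reaches from about 0.4 to 0.825 m from the base axis. Payload 7 kg.
Tool frame: the origin (TCP) lies midway between the tips of the shut fingers; the grasp point (between the pads) lies 19 mm behind it; z points along the fingers, y is the line along which they close (so a half turn about z gives the same grasp; the last joint's range is limited). The gripper opens to 88 mm and grips with 3 to 60 N. Pads are 19 mm wide; open, the fingers measure 130 mm over their backs; the gripper's body (78 mm by 193 mm) begins 47 mm behind the grasp point.
Start: joints at [1.406, 0.359, 0.012, 0, -1.224, -0.288], TCP at [0.295, 0.607, 0.192] pointing down, gripper open.
Joint ranges: [-3.07, 3.07], [-1.43, 2.12], [-1.02, 1.25], [-3.03, 1.67], [-3.05, -0], [-3.03, 3.03]. Speed limits (rad/s): [2.39, 2.39, 3.01, 3.14, 3.14, 3.14].

INTERFACE

Orientations are given as [roll, pitch, yaw] about the fixed x, y, z axes, in that order (R = Rz(yaw) Ry(pitch) Rx(roll)).
In Python, from station import get_state, grab_frame, calibration, job_done, boxes_of, regions_of, spot_point gives the robot as it stands. The module is installed in compiled form; this text tells all that it offers.
- The arm moves only by the tool arm_command, never from a script. Its argument "commands" is a list of rows, each an object of numbers: "tx", "ty", "tz": the shift along the tool's x, y, z each as a share of 25 cm, from -1 to 1; "twist": the turn about the tool's z as a share of 180 degrees, from -1 to 1. A call has exactly 8 rows; each row is the pose to reach, as a shift and turn from the pose commanded when the call began, along the tool's axes at that moment, turning the shorter way round; what a row does not reach only later rows make up. A row lasts 1/12 s, in which the tool goes at most 41.7 mm and 7.16 degrees, less where a joint would pass 70% of its speed; a pose out of reach is approached as far as the arm can. A call with a number of a shift or a turn outside -1 to 1 is refused whole. A call with a gripper value outside its range is refused whole. "claw" is the opening, from 0 (shut) to 1 (fully open), set as the call begins (left out, the last holds). The fingers move at their own pace and stop on an object; "grip_force" is the grip in N (left out, the last holds). Time passes only in rows, so rows that repeat a pose let the fingers close, or fill a call up. It gives the time, the measured TCP pose, the force, the opening and the grip force at its end, in the units of the state.
- get_state(): the state, without advancing time (a new reading comes with each control period).
- grab_frame(name): name is "scene" or "top" or "wrist"; returns the picture (400x640x3 uint8, red, green, blue); there is no depth.
- calibration(name): a dict with "camera_matrix" (3x3 intrinsics, pixels), "extrinsics" (4x4, takes a point from camera to world coordinates). Camera axes: x right, y down, z forward; pixel columns grow to the right and rows downward; lengths in m; the calibration is good to about 2 mm. A picture is of the moment at which its call begins: read the wrist's pose just before it. calibration takes no time and is no camera call; for the wrist camera it gives the pose at the moment of the call.
- job_done(): hands the job in; it is judged then, once.
Trained networks look in the newest picture that a camera, given by its name, has taken for a name from the list of things; names that differ only in an ending like _2 or _b are one class to them, and where a whole thing is asked for, a point or a joint stands for the part that bears it (a point fixed in the world has none). Each returns a list of dicts, best first, with "score" (0 to 1); they miss things now and then, are a little off and sometimes report something else, mostly with a low value. They report only what shows in the picture. A call takes as long as a camera call.
- boxes_of(query, camera): "rect" ([left, top, right, bottom] in pixels, round what is visible of it).
- regions_of(query, camera): "region" (400x640 bool, what is visible of it) and "rect" ([left, top, right, bottom] in pixels, round what is visible of it).
- spot_point(query, camera): "uv" ([column, row] in pixels: a listed point, or the origin of a listed thing).
The state is a dict: "t": time; "q": joint angles; "qd": joint speeds; "joint_efforts": joint torques, N m; "eef_pos": TCP position; "ee_rot": TCP orientation; "force": force on the tool from outside, world axes, zero at the start; "moment": the same for the moment, N m; "width": finger opening in m; "gripper_force": force on a finger pad.
Only numpy, scipy, OpenCV 4.12 (cv2) and the standard library are available. Lean on these libraries where they do the work, as an engineer would, in place of code of your own. Each camera call takes 0.05 s, during which the arm holds its last target. There are 200 camera calls.

TASK

The lacquered brass clock plate already lies in its fixture: push the toggle clamp's handle fully down so that the plate is clamped, and only then take the pen-shaped coating gauge out of the tool stand. Stand the gauge square on the plate, upright, with its small sprung foot wholly inside the drawn ring, pressed in gently against its spring; do not shift the plate or disturb the other things on the bench. Finish while still holding the gauge steady there: do not let go of it or lift it away.

Things in the scene. Friction and masses are not known exactly. Their poses are not given: they have to be found in the camera images.
- fixture: clamping fixture: aluminium base 150 (x) x 270 (y) x 15 mm screwed to the bench, origin at the middle of its underside, z up. The plate lies on a rest block at its +y end; a horizontal-handle toggle clamp stands at its -y end and works in the fixture's y-z plane at x = 0. The bar of the clamp stands up when open, its top about 130 mm above the bench 45 mm to the -y side of the origin, and comes down over the plate's near edge when shut (then below 80 mm)
- clamp_handle (a joint): angle of the clamp handle, rad: 0 = fully open (handle raised about 67 deg above level, leaning away from the plate), 1.10 = fully down against its stop, 4 deg above level, plate clamped. It stays where it is left; needs about 1 to 2 N at the sleeve, a few newtons near the end where the toggle goes over; a hard stop then carries further push
- clamp_pivot (a point): axis of the clamp handle, 46 mm above the bench, 79 mm to the -y side of the fixture's origin; the axis runs along the fixture's x
- clamp_grip (a point): point on the centre line of the handle's black round sleeve (16 mm diameter, 48 to 114 mm from the pivot), 85 mm from the pivot; moves with the handle, from about 126 mm above the bench at joint value 0 to about 52 mm when fully down. Push it down from above, moving outward with its arc
- clamp_arm: clamp bar (swinging part with two steel strips, 85 mm long, threaded spindle and 14 mm rubber pad), driven by the handle; origin on its own pivot
- plate: loose polished and lacquered brass clock plate 80 (x) x 100 (y) x 6 mm, 0.4 kg, with several round bearing holes; origin at the middle of its underside, z up. It lies level between dowel pins, underside 32 mm and top 38 mm above the bench
- mark (a point): centre of the black ring, 24 mm mean diameter, line 2.4 mm wide, drawn on the plate's top face, 38 mm above the bench; 10 mm towards +x and 18 mm towards +y from the plate's middle, on the half away from the clamp
- stand: grey pen stand 75 (x) x 170 (y) x 85 mm, fixed; origin at the middle of its underside. Its top plate has three 24 mm holes in a row along its y, 52 mm apart, holding the gauge, a marker and a wooden-handled burnisher in any order (all upright, tops at most 163 mm above the bench)
- gauge: pen-shaped coating gauge, grey with a black collar and a small black display, about 0.11 kg, 142 mm long; hangs upright by its collar (29 mm diameter, 70 to 78 mm above the origin) in a hole of the stand, to be drawn straight up by at least 75 mm. Origin at the face of its foot when the foot is out, z along the pen towards its top. Lower barrel 20 mm, grip barrel 22 mm diameter from 78 to 138 mm above the origin
- gauge_grip (a point): middle of the gauge's round grip barrel (22 mm diameter), 108 mm above the foot face
- foot (a point): centre of the flat steel foot's face at the gauge's lower end, 8 mm diameter; the foot is sprung: 0.5 N to start it, then 0.65 N per mm, 6 mm of travel to the stop at 4.4 N; a press of more than 15 N would mark the lacquer
- marker: felt marker with black collar, thin, 122 mm long; bystander in the stand
- burnisher: burnisher with turned wooden handle and thin steel blade; bystander in the stand
- compound_bar: bar of red-brown polishing compound 45 x 95 x 32 mm, bystander
- lacquer_jar: amber jar 60 mm wide, 75 mm tall, bystander
- loupe: black eyeglass 34 mm wide, 30 mm tall, bystander
- buff_stick: wooden buff stick 26 x 220 x 11 mm, bystander
- spare_plate: second clock plate without a ring, on a black rubber mat, bystander
- screw_cup: open steel cup 56 mm wide, 35 mm tall, bystander

How it is judged:
On the way, in this order (a step that is already met when the one before it is completed fails the run):
1. the clamp handle is fully down and the pad presses on the plate, the gauge still in the stand (value of joint clamp_handle above 1.04 rad and contact force between clamp_arm and plate above 2 N and distance of gauge from where it was at the start of the episode below 0.015 m), for 0.2 s.
2. the gauge is held in the fingers, out of the stand (contact force between the fingers and gauge above 1 N and contact force between gauge and stand below 0.1 N and z of gauge in the frame of stand above 0.07 m), for 0.1 s.
At the end, for the whole second after the job is handed in: handle within 0.06 rad of fully down, pad pressing the plate (over 2 N); gauge held in the fingers, still, within 0.1 rad of upright and of square to the plate, foot on the plate within 7 mm of the ring's centre at 0.8 to 6.5 N, clear of the fixture; plate within 6 mm of where it lay (value of joint clamp_handle above 1.04 rad and contact force between clamp_arm and plate above 2 N and horizontal distance between foot and mark below 0.007 m and z of foot in the frame of mark below 0.003 m and contact force between gauge and plate between 0.8 and 6.5 N and angle between the z axis of gauge and the z axis of plate, either way round below 0.1 rad and angle between gauge's own z axis and vertical below 0.1 rad and contact force between the fingers and gauge above 1 N and contact force between gauge and fixture below 0.2 N and linear speed of gauge below 0.015 m/s and distance of plate from where it was at the start of the episode below 0.006 m); the arm keeps its last pose, push and grip.
It fails at once if the gauge is pressed on the lacquered plate with more than 15 N (contact force between gauge and plate above 15 N).
It fails at once if the plate is shifted by more than 8 mm (distance of plate from where it was at the start of the episode above 0.008 m).
It fails at once if another thing on the bench is moved by more than 20 mm (distance of any of marker, burnisher, compound_bar, lacquer_jar, loupe, buff_stick, spare_plate, screw_cup from where it was at the start of the episode above 0.02 m).
It also fails if it takes over 67 s, if anything falls off the work surface, if the arm or the gripper's body presses on something with over 40 N, if the wrist force passes 120 N, or if a joint passes its speed limit or range.

## Working session

There is one attempt and no reset: what is moved stays moved. The work goes in short steps, Python scripts to look and compute and a tool call to move; the robot and the scene stay as the last step left them, time stands still between calls to the robot, and variables do not carry over. Pictures are saved under pics/ and viewed, at most 10 in all, crops included, and the job is handed in when it is done.

Besides the shell and the picture viewer there is one more tool, called after "Request:" as name([rows], argument=value, ...), one row to a line, values as JSON. arm_command: Moves the arm, as the interface text tells. Shift numbers are shares of 25 cm and turn numbers shares of 180 degrees, none past 1 either way. Its arguments: {"type":"object","properties":{"commands":{"type":"array"},"claw":{"type":"number"},"grip_force":{"type":"number"}},"required":["commands"]}

```bash
mkdir -p pics; cat > h.py <<'E'
import numpy as np, cv2
from station import *
from scipy.spatial.transform import Rotation as R
def ray(cam,uv):
    c=calibration(cam);K=np.array(c["camera_matrix"]);T=np.array(c["extrinsics"])
    d=T[:3,:3]@np.linalg.solve(K,[uv[0],uv[1],1.]);return T[:3,3],d/np.linalg.norm(d)
def atz(cam,uv,z):
    o,d=ray(cam,uv);return o+d*(z-o[2])/d[2]
def tri(rs):
    A=0;b=0
    for o,d in rs:
        P=np.eye(3)-np.outer(d,d);A=A+P;b=b+P@o
    p=np.linalg.solve(A,b);return p,[np.linalg.norm((np.eye(3)-np.outer(d,d))@(p-o)) for o,d in rs]
def proj(cam,p):
    c=calibration(cam);K=np.array(c["camera_matrix"]);T=np.linalg.inv(np.array(c["extrinsics"]))
    q=K@(T[:3,:3]@np.array(p)+T[:3,3]);return q[:2]/q[2]
def save(cam,name):
    f=grab_frame(cam);cv2.imwrite(f"pics/{name}.png",f[:,:,::-1]);return f
E
python3 - <<'E'
from h import *
np.set_printoptions(precision=4,suppress=True)
f=[save(c,c+"0") for c in("scene","top")]
cv2.imwrite("pics/both0.png",cv2.resize(np.vstack(f)[:,:,::-1],(480,600))) 
print(get_state()["eef_pos"],get_state()["ee_rot"])
for q in["mark","clamp_grip","clamp_pivot","gauge_grip","foot","gauge","fixture","plate","stand","marker","burnisher"]:
    for c in("scene","top"):
        r=spot_point(q,c)
        print(q,c,[(np.round(x["uv"],1),round(x["score"],2)) for x in r[:2]])
E
```

```text
[0.2951 0.6065 0.1908] [ 3.1401 -0.0002 -0.4529]
mark scene [(array([309.4, 229.5]), 0.74)]
mark top [(array([339.9, 194.7]), 0.6), (array([385.6, 205.7]), 0.56)]
clamp_grip scene [(array([252.7, 178.9]), 0.53)]
clamp_grip top [(array([412. , 204.5]), 0.51)]
clamp_pivot scene [(array([264.5, 198.4]), 0.56)]
clamp_pivot top [(array([393.9, 201.1]), 0.61), (array([342.4, 205.4]), 0.27)]
gauge_grip scene [(array([430.3, 257.6]), 0.79)]
gauge_grip top []
foot scene []
foot top [(array([340., 140.]), 0.34)]
gauge scene [(array([421.1, 286.4]), 0.58)]
gauge top [(array([227. , 203.8]), 0.47)]
fixture scene [(array([283.7, 224.9]), 0.84)]
fixture top [(array([368.2, 202.4]), 0.85), (array([385.2, 206.3]), 0.24)]
plate scene [(array([301.4, 225.1]), 0.57), (array([273.6, 205.4]), 0.35)]
plate top [(array([341.2, 203.4]), 0.62)]
stand scene [(array([418.7, 290.7]), 0.97), (array([286.2, 225.6]), 0.18)]
stand top [(array([227.5, 202. ]), 0.82), (array([345. , 203.9]), 0.68)]
marker scene [(array([423.8, 285.7]), 0.62), (array([401.9, 276.4]), 0.6)]
marker top [(array([385.3, 203.2]), 0.65), (array([243.6, 203.5]), 0.58)]
burnisher scene [(array([437.9, 296.8]), 0.59)]
burnisher top [(array([396.7, 204.1]), 0.71), (array([208.6, 206.8]), 0.49)]
```

View pics/scene0.png

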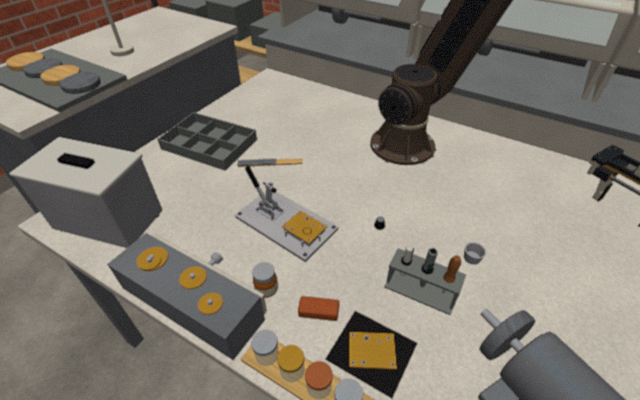

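View pics/top0.png

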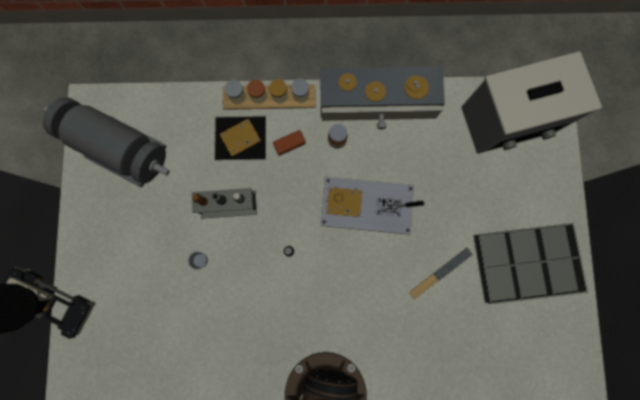

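The scene view shows the fixture at (287,225) and the stand at (427,280) with three tools. The burnisher is on the right at (453,268), a dark pen is in the middle at (431,258) and a light one is at (407,256). In the top view the handle is at (412,204) and the ring at about (340,197). Zooming in on both.

```bash
python3 - <<'E'
from h import *
np.set_printoptions(precision=4,suppress=True)
s=cv2.imread("pics/scene0.png");t=cv2.imread("pics/top0.png")
z=lambda im,x,y,w,h:cv2.resize(im[y:y+h,x:x+w],(400,300),interpolation=cv2.INTER_CUBIC)
cv2.imwrite("pics/z.png",np.vstack([np.hstack([z(s,375,235,100,75),z(s,230,170,120,90)]),np.hstack([z(t,185,170,80,60),z(t,315,165,120,90)])]))
# triangulation / plane hits
for n,a,b in[("grip",(252.7,178.9),(412,204.5)),("pivot",(264.5,198.4),(393.9,201.1)),("mark",(309.4,229.5),(339.9,194.7)),("fixture",(283.7,224.9),(368.2,202.4)),("stand",(418.7,290.7),(227.5,202)),("plate",(301.4,225.1),(341.2,203.4))]:
    print(n,*tri([ray("scene",a),ray("top",b)]))
print("mark z", atz("scene",(309.4,229.5),.038),atz("top",(339.9,194.7),.038))
print("fixt z", atz("scene",(283.7,224.9),.0),atz("top",(368.2,202.4),0.))
for u in[(323.5,177.5),(414,182.5),(410.5,234),(321,228)]: print("corner",atz("top",u,.015))
print("gaugegrip scene",atz("scene",(430.3,257.6),.12))
for z in(0,.1):print([ (proj("top",atz("top",(227.5,202),0)+[0,d,z])) for d in(0,.1)])
E
```

```text
grip [ 0.5243 -0.2497  0.1101] [np.float64(0.0017907774538504454), np.float64(0.001790777453850461)]
pivot [ 0.5394 -0.2052  0.0683] [np.float64(0.0010762807056989793), np.float64(0.0010762807056990036)]
mark [ 0.5614 -0.0464  0.0483] [np.float64(0.0072428917713687245), np.float64(0.00724289177136877)]
fixture [ 0.5469 -0.1391  0.0006] [np.float64(0.001465322403995793), np.float64(0.0014653224039957043)]
stand [0.5567 0.2846 0.003 ] [np.float64(0.0015929027823566061), np.float64(0.0015929027823566107)]
plate [ 0.545  -0.0645  0.0378] [np.float64(0.008986233309657482), np.float64(0.008986233309657561)]
mark z [ 0.5511 -0.0448  0.038 ] [ 0.5665 -0.0534  0.038 ]
fixt z [ 0.5459 -0.138  -0.    ] [ 0.5477 -0.1404  0.    ]
corner [ 0.624  -0.0061  0.015 ]
corner [ 0.6037 -0.2788  0.015 ]
corner [ 0.4486 -0.2607  0.015 ]
corner [0.4711 0.0041 0.015 ]
gaugegrip scene [0.5421 0.2837 0.12  ]
[array([227.5, 202. ]), array([194.6022, 202.5848])]
[array([219.2715, 196.6286]), array([183.5165, 197.2646])]
```

View pics/z.png

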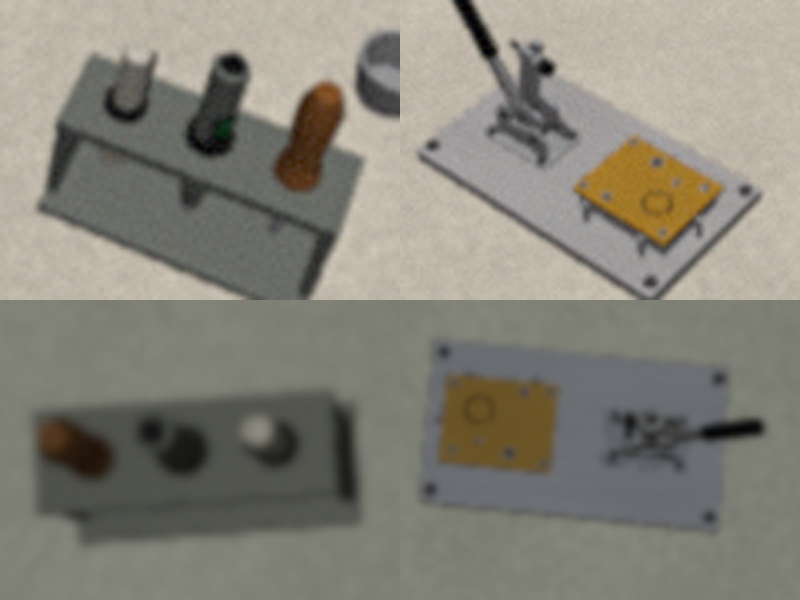

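The gauge is the middle pen: grey, with a black collar and the green-lit display. The burnisher is on the +y side of it and the marker on the -y side. Next I plan the move to above the stand.

```bash
cat >> h.py <<'E'
def plan(*targets):
    s=get_state();r=R.from_euler("xyz",s["ee_rot"]);p=np.array(s["eef_pos"])
    y0=s["ee_rot"][2]
    for t in targets:
        d=r.inv().apply(np.array(t[:3])-p)/.25
        tw=-((t[3]-y0+np.pi)%(2*np.pi)-np.pi)/np.pi if len(t)>3 else 0
        print("tx %.3f ty %.3f tz %.3f twist %.3f"%(*d,tw))
E
python3 - <<'E'
from h import *
np.set_printoptions(precision=4,suppress=True)
plan((.42,.45,.36,-.85),(.5,.29,.36,-1.6))
s=get_state();r=R.from_euler("xyz",s["ee_rot"]);T=calibration("wrist")["extrinsics"]
print(r.inv().apply(np.array(T)[:3,3]-s["eef_pos"]),r.inv().as_matrix()@np.array(T)[:3,:3]);print(calibration("wrist")["camera_matrix"])
E
```

```text
tx 0.723 ty 0.346 tz -0.673 twist 0.126
tx 1.291 ty 0.782 tz -0.673 twist 0.365
[ 0.0812  0.001  -0.1938] [[-0.     -0.9548 -0.2973]
 [ 1.      0.0001 -0.0004]
 [ 0.0004 -0.2973  0.9548]]
[[317.695    0.     317.9425]
 [  0.     317.695  201.9417]
 [  0.       0.       1.    ]]
```

Request:
arm_command([
  {"tx":0.05,"ty":0.02,"tz":-0.1,"twist":0.01},
  {"tx":0.15,"ty":0.07,"tz":-0.22,"twist":0.03},
  {"tx":0.27,"ty":0.13,"tz":-0.34,"twist":0.05},
  {"tx":0.38,"ty":0.18,"tz":-0.46,"twist":0.07},
  {"tx":0.49,"ty":0.23,"tz":-0.57,"twist":0.09},
  {"tx":0.6,"ty":0.29,"tz":-0.65,"twist":0.11},
  {"tx":0.68,"ty":0.33,"tz":-0.67,"twist":0.12},
  {"tx":0.72,"ty":0.35,"tz":-0.67,"twist":0.126},
], claw=1)

```text
t: 1.87
eef_pos: [0.4209, 0.4479, 0.3625]
ee_rot: [-3.137, 0.001, -0.852]
force: [0.6, -0.8, 0.3]
width: 0.0874
gripper_force: 0.0
```

```bash
python3 - <<'E'
from h import *
print(get_state()["eef_pos"],get_state()["ee_rot"]);plan((.52,.29,.36,-1.6))
E
```

```text
[0.42090111 0.44792929 0.36247357] [-3.13670389e+00  1.17810446e-03 -8.52226250e-01]
tx 0.736 ty 0.118 tz 0.008 twist 0.238
```

Request:
arm_command([
  {"tx":0.08,"ty":0.01,"tz":0,"twist":0.03},
  {"tx":0.2,"ty":0.03,"tz":0,"twist":0.06},
  {"tx":0.33,"ty":0.05,"tz":0,"twist":0.1},
  {"tx":0.46,"ty":0.07,"tz":0,"twist":0.14},
  {"tx":0.58,"ty":0.09,"tz":0,"twist":0.18},
  {"tx":0.68,"ty":0.11,"tz":0.01,"twist":0.22},
  {"tx":0.73,"ty":0.12,"tz":0.01,"twist":0.238},
  {"tx":0.735,"ty":0.12,"tz":0.01,"twist":0.238},
])

```text
t: 2.53
eef_pos: [0.5185, 0.2898, 0.3558]
ee_rot: [3.141, -0.001, -1.602]
force: [-0.6, -0.1, -0.3]
width: 0.0875
gripper_force: 0.0
```

```bash
python3 - <<'E'
from h import *
np.set_printoptions(precision=4,suppress=True)
print(get_state()["eef_pos"],get_state()["ee_rot"]);save("wrist","w1")
for q in["gauge_grip","gauge","marker","burnisher","stand"]:
    print(q,[(np.round(x["uv"],1),round(x["score"],2)) for x in spot_point(q,"wrist")[:2]])
    print("  box",[(np.round(x["rect"],1),round(x["score"],2)) for x in boxes_of(q,"wrist")[:2]])
plan((.54,.05,.36,-1.686))
E
```

```text
[0.5185 0.2898 0.3558] [ 3.1407 -0.001  -1.6018]
gauge_grip [(array([296.3, 161.8]), 0.59)]
  box [(array([286.7, 149.8, 302.2, 173.2]), 0.71)]
gauge [(array([295.1, 149.6]), 0.66), (array([296.1, 160.9]), 0.47)]
  box [(array([284. , 145.6, 307.1, 174.3]), 0.95)]
marker [(array([295.1, 117.1]), 0.52), (array([393.8, 191.9]), 0.19)]
  box [(array([278.7, 109.7, 297.5, 131.1]), 0.84)]
burnisher [(array([302.3, 180.8]), 0.82)]
  box [(array([287.6, 182.8, 306.9, 215.2]), 0.73)]
stand [(array([293.9, 152.9]), 0.8), (array([299.9, 181.4]), 0.47)]
  box [(array([265. ,  95.2, 324.6, 209. ]), 0.78)]
tx 0.967 ty -0.113 tz -0.013 twist 0.029
```

View pics/w1.png

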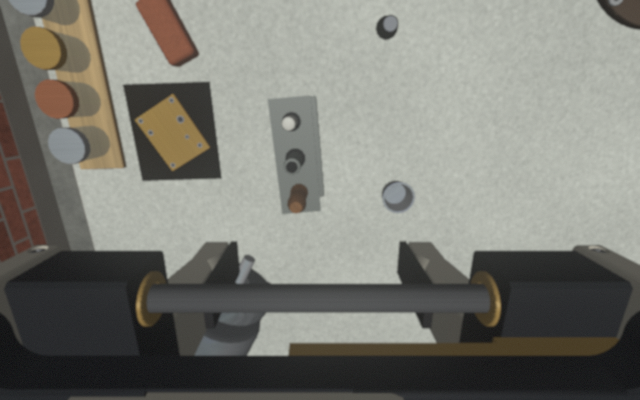

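The wrist view shows the gauge at (295,160), between the marker (290,122) and the burnisher (298,197). Next is the fixture.

```bash
python3 - <<'E'
from h import *
np.set_printoptions(precision=4,suppress=True)
for u,z in[((296.3,161.8),.123),((295.1,149.6),.015),((293.9,152.9),0),((293,163.5),.157)]: print(atz("wrist",u,z))
E
```

```text
[0.5471 0.2861 0.123 ]
[0.5563 0.2846 0.015 ]
[0.5598 0.2923 0.    ]
[0.5488 0.2821 0.157 ]
```

Request:
arm_command([
  {"tx":0.08,"ty":-0.01,"tz":0},
  {"tx":0.22,"ty":-0.03,"tz":0},
  {"tx":0.38,"ty":-0.05,"tz":0},
  {"tx":0.54,"ty":-0.07,"tz":0,"twist":0.01},
  {"tx":0.7,"ty":-0.09,"tz":0,"twist":0.02},
  {"tx":0.85,"ty":-0.1,"tz":0,"twist":0.03},
  {"tx":0.95,"ty":-0.11,"tz":0,"twist":0.03},
  {"tx":0.97,"ty":-0.11,"tz":0,"twist":0.03},
], claw=0)

```text
invalid input
```

```bash
python3 - <<'E'
from h import *
np.set_printoptions(precision=4,suppress=True)
print(get_state()["eef_pos"],get_state()["ee_rot"]);f=save("wrist","w2")
for q,z in[("mark",.038),("clamp_grip",.124),("clamp_pivot",.046),("fixture",0),("plate",.032)]:
    for x in spot_point(q,"wrist")[:2]: print(q,np.round(x["uv"],1),round(x["score"],2),atz("wrist",x["uv"],z))
cv2.imwrite("pics/w2z.png",cv2.resize(f[:240,180:500,::-1],(800,600),interpolation=cv2.INTER_CUBIC))
E
```

```text
[0.5176 0.2923 0.3566] [ 3.1416  0.     -1.5954]
clamp_pivot [299.9 177.7] 0.75 [0.5484 0.3256 0.046 ]
fixture [392.6 192.9] 0.63 [0.3859 0.3683 0.    ]
plate [175.  27.] 0.71 [0.7221 0.0992 0.032 ]
plate [294.7 160.2] 0.38 [0.5567 0.2991 0.032 ]
```

View pics/w2z.png

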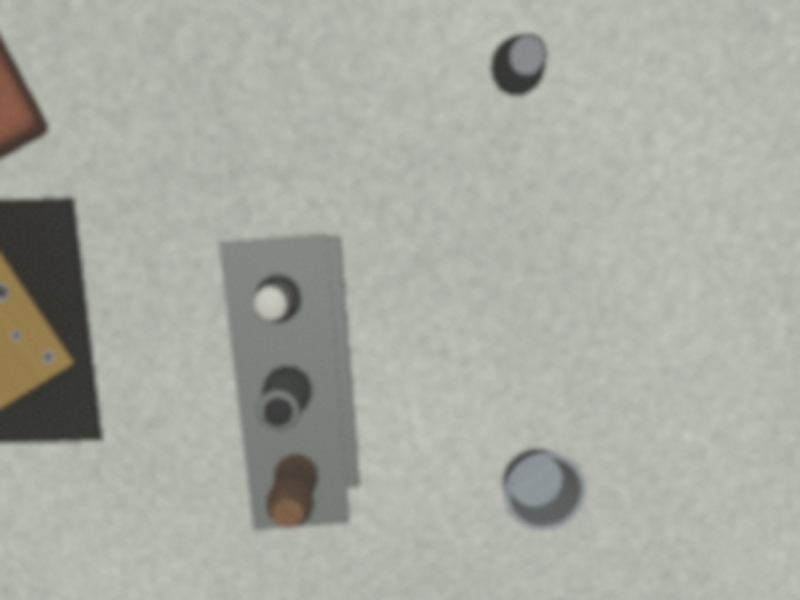

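The refused call left the arm over the stand, probably because some rows lacked "twist". The zoom still helps: the gauge top is at pixel (291.6,164) and its collar at (294.8,156).

```bash
python3 - <<'E'
from h import *
for u,z in[((294.8,156),.091),((291.6,164),.157),((.4*277+180,.4*298),.089),((.4*297+180,.4*475),.089)]: print(atz("wrist",u,z))
E
```

```text
[0.55153746 0.28282152 0.091     ]
[0.55081638 0.28225037 0.157     ]
[0.55486694 0.23111815 0.089     ]
[0.54810476 0.33452469 0.089     ]
```

Request:
arm_command([
  {"tx":0.08,"ty":-0.01,"tz":0,"twist":0},
  {"tx":0.22,"ty":-0.03,"tz":0,"twist":0},
  {"tx":0.38,"ty":-0.05,"tz":0,"twist":0},
  {"tx":0.54,"ty":-0.07,"tz":0,"twist":0.01},
  {"tx":0.7,"ty":-0.09,"tz":0,"twist":0.02},
  {"tx":0.85,"ty":-0.1,"tz":0,"twist":0.03},
  {"tx":0.95,"ty":-0.11,"tz":0,"twist":0.03},
  {"tx":0.97,"ty":-0.11,"tz":0,"twist":0.03},
], claw=0)

```text
t: 4.05
eef_pos: [0.539, 0.0451, 0.3573]
ee_rot: [-3.141, -0.0, -1.694]
force: [-0.0, 0.0, -0.2]
width: 0.0401
gripper_force: 0.0
```

```bash
python3 - <<'E'
from h import *
np.set_printoptions(precision=4,suppress=True)
print(get_state()["eef_pos"],get_state()["ee_rot"]);f=save("wrist","w2")
for q,z in[("mark",.038),("clamp_grip",.124),("clamp_pivot",.046),("fixture",0),("plate",.032)]:
    for x in spot_point(q,"wrist")[:2]: print(q,np.round(x["uv"],1),round(x["score"],2),atz("wrist",x["uv"],z))
cv2.imwrite("pics/w3z.png",cv2.resize(f[:240,180:500,::-1],(800,600),interpolation=cv2.INTER_CUBIC))
E
```

```text
[0.539  0.0451 0.3573] [-3.1408 -0.0002 -1.6937]
mark [296.1  97. ] 0.89 [ 0.5621 -0.0462  0.038 ]
mark [211.6 195.8] 0.61 [0.7256 0.0927 0.038 ]
clamp_grip [323.5 251.8] 0.62 [0.547  0.1772 0.124 ]
fixture [301.9  33.9] 0.76 [ 0.5426 -0.1363  0.    ]
plate [304.6  81.6] 0.72 [ 0.5466 -0.0646  0.032 ]
```

View pics/w3z.png

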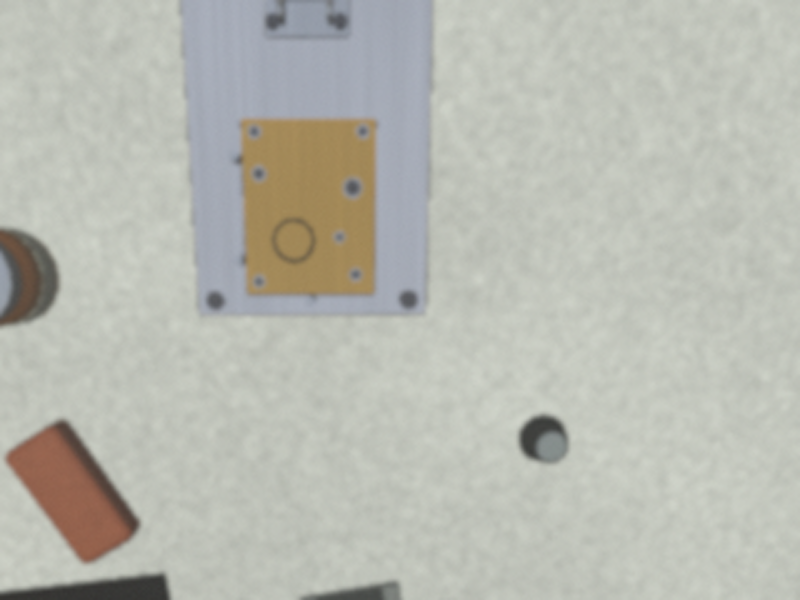

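The wrist view shows the ring centred at crop (294,240), the near fixture corners at (198,316) and (425,314), and the plate between them.

```bash
python3 - <<'E'
from h import *
np.set_printoptions(precision=4,suppress=True)
A=lambda u,z:atz("wrist",(u[0]*.4+180-.3,u[1]*.4-.3),z)[:2]
print("ring",A((294,240),.038))
a,b=A((198,316),.015),A((425,314),.015)
pl=[A(u,.038) for u in((241,120),(376,120),(375,295),(247,295))]
print(a,b,pl,np.mean(pl,0))
v=(a-b)/np.linalg.norm(a-b);yaws=[np.arctan2(v[1],v[0])]
for d in(pl[0]-pl[1],pl[3]-pl[2]): yaws.append(np.arctan2(d[1],d[0]))
for d in(pl[3]-pl[0],pl[2]-pl[1]): yaws.append(np.arctan2(-d[0],d[1]))
print(np.linalg.norm(a-b),yaws)
y=np.mean(yaws[1:]);y=-.11
X=np.array([np.cos(y),np.sin(y)]);Y=np.array([-X[1],X[0]])
o=(a+b)/2-.135*Y
print("o",o,"o from plate?",np.mean(pl,0)-.077*Y,"mark from plate",np.mean(pl,0)+.01*X+.018*Y)
E
```

```text
ring [ 0.5601 -0.0455]
[ 0.6307 -0.0066] [0.4824 0.0098] [array([ 0.5818, -0.1153]), array([ 0.5031, -0.1059]), array([ 0.5144, -0.0072]), array([ 0.5937, -0.0167])] [ 0.5482 -0.0613]
0.1491539426904109 [np.float64(-0.11002564523791362), np.float64(-0.11892102602736626), np.float64(-0.1186448568042721), np.float64(-0.12036207369463761), np.float64(-0.11355794255346265)]
o [ 0.5417 -0.1326] o from plate? [ 0.5398 -0.1378] mark from plate [ 0.5602 -0.0445]
```

Request:
arm_command([
  {"tx":0.08,"ty":-0.01,"tz":0.02,"twist":0},
  {"tx":0.22,"ty":-0.02,"tz":0.06,"twist":0},
  {"tx":0.37,"ty":-0.03,"tz":0.12,"twist":0},
  {"tx":0.52,"ty":-0.05,"tz":0.19,"twist":0},
  {"tx":0.67,"ty":-0.06,"tz":0.26,"twist":0},
  {"tx":0.8,"ty":-0.07,"tz":0.33,"twist":0},
  {"tx":0.92,"ty":-0.08,"tz":0.38,"twist":0},
  {"tx":0.98,"ty":-0.09,"tz":0.4,"twist":0},
], claw=0)

```text
t: 5.02
eef_pos: [0.5311, -0.1986, 0.2542]
ee_rot: [3.138, -0.0, -1.691]
force: [-0.3, 0.0, -0.4]
width: 0.0004
gripper_force: 0.0
```

```bash
python3 - <<'E'
from h import *
np.set_printoptions(precision=4,suppress=True)
print(get_state()["eef_pos"],get_state()["ee_rot"],get_state()["width"]);plan((.5313,-.217,.127,-1.687))
save("wrist","w4")
for x in spot_point("clamp_grip","wrist")[:2]+spot_point("clamp_pivot","wrist")[:1]: print(np.round(x["uv"],1),x["score"],atz("wrist",x["uv"],.124),atz("wrist",x["uv"],.046))
E
```

```text
[ 0.5311 -0.1986  0.2542] [ 3.1382 -0.0001 -1.6907] 0.00035041899093333
tx 0.073 ty -0.011 tz 0.509 twist -0.001
[316.  127.9] 0.88 [ 0.5271 -0.2551  0.124 ] [ 0.5283 -0.2494  0.046 ]
[315.9 157.4] 0.67 [ 0.5308 -0.2257  0.124 ] [ 0.5329 -0.2129  0.046 ]
```

View pics/w4.png

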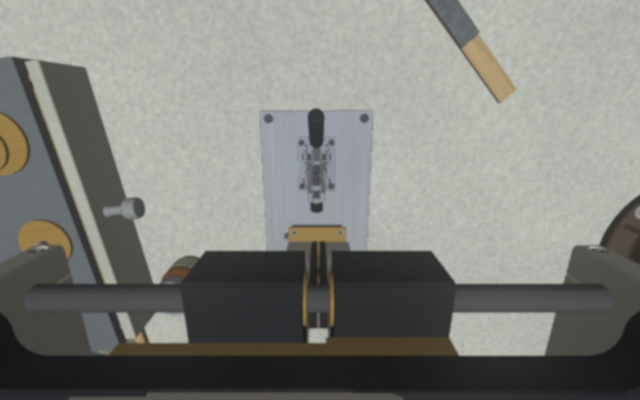

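The view shows the sleeve at (316,127) and the pivot at (316,157), which agrees with my estimate, and the handle lies on the tool's centre line. Descending between the handle and the bar.

Request:
arm_command([
  {"tx":0.04,"ty":-0.01,"tz":0.03,"twist":0},
  {"tx":0.07,"ty":-0.01,"tz":0.1,"twist":0},
  {"tx":0.07,"ty":-0.01,"tz":0.19,"twist":0},
  {"tx":0.07,"ty":-0.01,"tz":0.28,"twist":0},
  {"tx":0.07,"ty":-0.01,"tz":0.37,"twist":0},
  {"tx":0.07,"ty":-0.01,"tz":0.45,"twist":0},
  {"tx":0.07,"ty":-0.01,"tz":0.5,"twist":0},
  {"tx":0.07,"ty":-0.01,"tz":0.51,"twist":0},
])

```text
t: 5.83
eef_pos: [0.5316, -0.2135, 0.1267]
ee_rot: [3.138, 0.0, -1.689]
force: [0.1, -0.0, -0.9]
width: 0.0005
gripper_force: 0.0
```

Request:
arm_command([
  {"tx":0.03,"ty":0,"tz":0,"twist":0},
  {"tx":0.06,"ty":0,"tz":0.0,"twist":0},
  {"tx":0.09,"ty":0,"tz":0.009,"twist":0},
  {"tx":0.118,"ty":0,"tz":0.02,"twist":0},
  {"tx":0.145,"ty":0,"tz":0.037,"twist":0},
  {"tx":0.17,"ty":0,"tz":0.056,"twist":0},
  {"tx":0.195,"ty":0,"tz":0.078,"twist":0},
  {"tx":0.218,"ty":0,"tz":0.102,"twist":0},
])

```text
t: 6.5
eef_pos: [0.5264, -0.2718, 0.1052]
ee_rot: [-3.14, -0.003, -1.69]
force: [-5.0, -8.9, 15.8]
width: 0.0005
gripper_force: 8.0
```

Request:
arm_command([
  {"tx":0.018,"ty":0,"tz":0.023,"twist":0},
  {"tx":0.035,"ty":0,"tz":0.048,"twist":0},
  {"tx":0.049,"ty":0,"tz":0.074,"twist":0},
  {"tx":0.06,"ty":0,"tz":0.102,"twist":0},
  {"tx":0.069,"ty":0,"tz":0.13,"twist":0},
  {"tx":0.074,"ty":0,"tz":0.148,"twist":0},
  {"tx":0.077,"ty":0,"tz":0.16,"twist":0},
  {"tx":0.077,"ty":0,"tz":0.165,"twist":0},
])

```text
t: 7.17
eef_pos: [0.5231, -0.2879, 0.0613]
ee_rot: [3.14, 0.0, -1.691]
force: [0.2, 0.6, 0.7]
width: 0.0002
gripper_force: 0.4
```

Request:
arm_command([
  {"tx":0,"ty":0,"tz":0.003,"twist":0},
  {"tx":0,"ty":0,"tz":0.006,"twist":0},
  {"tx":0,"ty":0,"tz":0.009,"twist":0},
  {"tx":0,"ty":0,"tz":0.012,"twist":0},
  {"tx":0,"ty":0,"tz":0.012,"twist":0},
  {"tx":0,"ty":0,"tz":0.012,"twist":0},
  {"tx":0,"ty":0,"tz":0.012,"twist":0},
  {"tx":0,"ty":0,"tz":0.012,"twist":0},
])

```text
t: 7.83
eef_pos: [0.5238, -0.2881, 0.0595]
ee_rot: [-3.141, 0.0, -1.691]
force: [-0.2, 0.2, -0.0]
width: 0.0006
gripper_force: 0.3
```

Request:
arm_command([
  {"tx":0,"ty":0,"tz":0.004,"twist":0},
  {"tx":0,"ty":0,"tz":0.007,"twist":0},
  {"tx":0,"ty":0,"tz":0.01,"twist":0},
  {"tx":0,"ty":0,"tz":0.012,"twist":0},
  {"tx":0,"ty":0,"tz":0.012,"twist":0},
  {"tx":0,"ty":0,"tz":0.012,"twist":0},
  {"tx":0,"ty":0,"tz":0.012,"twist":0},
  {"tx":0,"ty":0,"tz":0.012,"twist":0},
])

```text
t: 8.5
eef_pos: [0.5237, -0.2881, 0.0564]
ee_rot: [3.141, 0.0, -1.691]
force: [-0.8, -0.4, -0.5]
width: 0.0001
gripper_force: 0.1
```

```bash
python3 - <<'E'
from h import *
np.set_printoptions(precision=4,suppress=True)
s=save("scene","s5");w=save("wrist","w5")
for c in("scene","wrist"):
    for q in("clamp_grip","clamp_pivot"): print(c,q,[(np.round(x["uv"],1),round(x["score"],2)) for x in spot_point(q,c)[:2]])
a=np.array([.5325,-.2129,.046]);Y=np.array([.116,.993,0])
for t in(4,20,67): print(t,proj("scene",a-Y*.085*np.cos(np.radians(t))+[0,0,.085*np.sin(np.radians(t))]))
z=cv2.resize(s[150:270,200:360,::-1],(640,480),interpolation=cv2.INTER_CUBIC);cv2.imwrite("pics/s5z.png",z)
E
```

```text
scene clamp_grip [(array([242.9, 182.1]), 0.59), (array([269.4, 163.4]), 0.18)]
scene clamp_pivot [(array([265.4, 199.3]), 0.9), (array([419.4, 290.1]), 0.63)]
wrist clamp_grip [(array([320.8, 239.5]), 0.93)]
wrist clamp_pivot [(array([322. , 316.3]), 0.69)]
4 [243.6034 188.2077]
20 [243.6549 183.0319]
67 [252.8016 176.4811]
```

View pics/s5z.png

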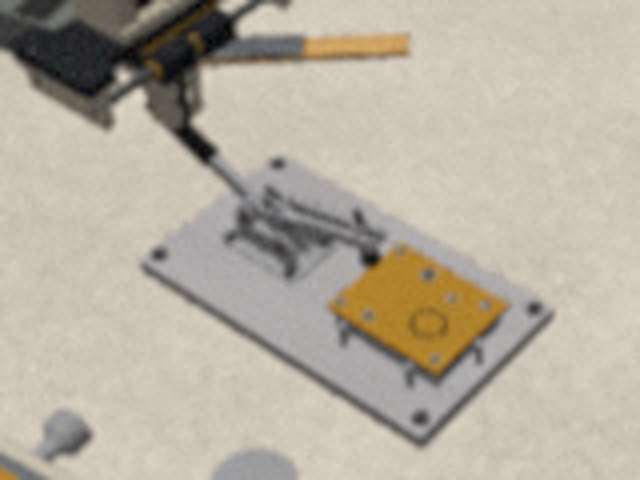

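The bar is down, with its pad at the plate's near edge. I can't tell whether the handle has reached its stop, so I press further until it pushes back.

Request:
arm_command([
  {"tx":0,"ty":0,"tz":0.004,"twist":0},
  {"tx":0,"ty":0,"tz":0.006,"twist":0},
  {"tx":0,"ty":0,"tz":0.008,"twist":0},
  {"tx":0,"ty":0,"tz":0.008,"twist":0},
  {"tx":0,"ty":0,"tz":0.008,"twist":0},
  {"tx":0,"ty":0,"tz":0.008,"twist":0},
  {"tx":0,"ty":0,"tz":0.008,"twist":0},
  {"tx":0,"ty":0,"tz":0.008,"twist":0},
])

```text
t: 9.47
eef_pos: [0.5238, -0.2881, 0.0544]
ee_rot: [3.142, 0.0, -1.691]
force: [0.0, -0.3, 0.0]
width: 0.0004
gripper_force: 0.2
```

```bash
python3 - <<'E'
from h import *
np.set_printoptions(precision=4,suppress=True)
w=save("wrist","w6")
for q in("clamp_grip","clamp_pivot"): print(q,[(np.round(x["uv"],1),round(x["score"],2)) for x in spot_point(q,"wrist")[:2]])
for x in regions_of("clamp_grip","wrist")[:2]+boxes_of("clamp_handle","wrist")[:2]: print(x["rect"],x["score"])
print("tcp",proj("wrist",get_state()["eef_pos"]))
a=np.array([.5325,-.2129,.046]);Y=np.array([.116,.993,0])
for t in(0,4,10,20):
  for s in(.048,.085,.114): print(t,s,proj("wrist",a-Y*s*np.cos(np.radians(t))+[0,0,s*np.sin(np.radians(t))]))
cv2.imwrite("pics/w6z.png",cv2.resize(w[150:390,160:480,::-1],(640,480)))
E
```

```text
clamp_grip [(array([318.5, 240.5]), 0.76)]
clamp_pivot [(array([321.9, 318.6]), 0.77)]
[306.8, 190.9, 337.6, 342.2] 0.65
[304.7, 196.2, 336.5, 341.7] 0.77
tcp [317.9415 233.0306]
0 0.048 [318.1994 264.4882]
0 0.085 [318.0167 215.4817]
0 0.114 [317.8599 173.3978]
4 0.048 [318.1958 266.9625]
4 0.085 [318.0052 218.8344]
4 0.114 [317.8377 176.5429]
10 0.048 [318.1925 271.3484]
10 0.085 [317.9911 225.3184]
10 0.114 [317.8078 183.4081]
20 0.048 [318.1927 280.4187]
20 0.085 [317.9782 240.2388]
20 0.114 [317.7707 201.3652]
```

View pics/w6z.png

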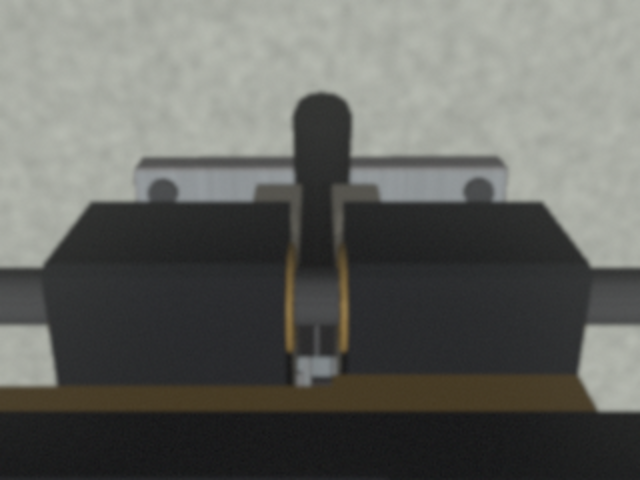

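```bash
python3 - <<'E'
from h import *
np.set_printoptions(precision=1,suppress=True)
a=np.array([.5325,-.2129,.046]);Y=np.array([.116,.993,0])
for c in("scene","wrist"):
  print(c,"pivot",proj(c,a))
  for t in(0,4,10,15,20,25,30):
    print(t,*[proj(c,a-Y*s*np.cos(np.radians(t))+[0,0,s*np.sin(np.radians(t))]) for s in(.048,.085,.114)])
print("tip",proj("scene",get_state()["eef_pos"]))
r=regions_of("clamp_handle","scene")
for x in r[:2]:
  print(x["rect"],x["score"]);ys,xs=np.nonzero(x["region"]);print([(v,xs[ys==v].min(),xs[ys==v].max()) for v in range(ys.min(),ys.max()+1,3)])
s=get_state();print(s["width"],s["force"])
im=cv2.imread("pics/w6.png")
print(im[170:330:6,318].tolist())
E
```

```text
scene pivot [264.3 201.6]
0 [252.6 194.8] [243.8 189.7] [237.2 185.7]
4 [252.5 193.9] [243.6 188.2] [236.8 183.8]
10 [252.4 192.8] [243.4 186.1] [236.5 181. ]
15 [252.4 191.9] [243.5 184.5] [236.5 178.8]
20 [252.6 191.1] [243.7 183. ] [236.7 176.8]
25 [252.8 190.3] [244.  181.7] [237.1 174.9]
30 [253.1 189.6] [244.5 180.4] [237.8 173.2]
wrist pivot [318.4 321.3]
0 [318.2 264.5] [318.  215.5] [317.9 173.4]
4 [318.2 267. ] [318.  218.8] [317.8 176.5]
10 [318.2 271.3] [318.  225.3] [317.8 183.4]
15 [318.2 275.6] [318.  232.1] [317.8 191.3]
20 [318.2 280.4] [318.  240.2] [317.8 201.4]
25 [318.2 285.7] [318.  249.7] [317.8 213.7]
30 [318.2 291.5] [318.  260.5] [317.8 228.5]
tip [245.6 188.8]
[245.0, 180.4, 270.7, 204.4] 0.62
[(181, np.int64(245), np.int64(248)), (184, np.int64(244), np.int64(252)), (187, np.int64(247), np.int64(254)), (190, np.int64(251), np.int64(257)), (193, np.int64(255), np.int64(260)), (196, np.int64(259), np.int64(263)), (199, np.int64(261), np.int64(268)), (202, np.int64(265), np.int64(270))]
0.0006553907831072978 [ 0.1 -0.7  0. ]
[[166, 173, 170], [166, 174, 171], [174, 183, 180], [168, 177, 174], [161, 169, 165], [51, 53, 52], [52, 54, 53], [51, 52, 52], [50, 51, 50], [49, 51, 49], [46, 47, 47], [47, 47, 47], [45, 45, 46], [42, 43, 42], [40, 41, 41], [36, 37, 35], [35, 36, 36], [36, 38, 36], [33, 31, 31], [36, 38, 39], [59, 59, 58], [72, 72, 72], [76, 75, 75], [75, 74, 72], [77, 76, 76], [77, 77, 76], [79, 77, 75]]
```

Both cameras put the handle at about 20° above level, not down. The pad force of 8 N during the push suggests the sleeve wedged between the shut fingertips. I'll open, rise, turn 90° so that the seam lies across the handle, and push again with a firm grip.

Request:
arm_command([
  {"tx":0,"ty":0,"tz":0,"twist":0},
  {"tx":0,"ty":0,"tz":0,"twist":0},
  {"tx":0,"ty":0,"tz":0,"twist":0},
  {"tx":0,"ty":0,"tz":0,"twist":0},
  {"tx":0,"ty":0,"tz":0,"twist":0},
  {"tx":0,"ty":0,"tz":0,"twist":0},
  {"tx":0,"ty":0,"tz":-0.05,"twist":0},
  {"tx":0,"ty":0,"tz":-0.1,"twist":0},
], claw=0.6)

```text
t: 10.43
eef_pos: [0.523, -0.288, 0.0789]
ee_rot: [3.14, 0.0, -1.691]
force: [0.6, -0.1, 0.3]
width: 0.0478
gripper_force: 0.0
```

Request:
arm_command([
  {"tx":0,"ty":0,"tz":-0.1,"twist":0},
  {"tx":0,"ty":0,"tz":-0.2,"twist":0},
  {"tx":0,"ty":0,"tz":-0.3,"twist":0},
  {"tx":0,"ty":0,"tz":-0.36,"twist":0},
  {"tx":0,"ty":0,"tz":-0.4,"twist":0},
  {"tx":0,"ty":0,"tz":-0.4,"twist":0},
  {"tx":0,"ty":0,"tz":-0.4,"twist":0},
  {"tx":0,"ty":0,"tz":-0.4,"twist":0},
])

```text
t: 11.1
eef_pos: [0.523, -0.2878, 0.1779]
ee_rot: [3.14, 0.001, -1.691]
force: [0.5, 0.2, 0.2]
width: 0.0527
gripper_force: 0.0
```

```bash
python3 - <<'E'
from h import *
np.set_printoptions(precision=3,suppress=True)
s=get_state();print(s["q"],s["eef_pos"],s["width"])
a=np.array([.5325,-.2129,.046]);Y=np.array([.116,.993,0])
save("wrist","w7");save("scene","s7")
for c in("scene","wrist"):
  for q in("clamp_grip","clamp_pivot"): print(c,q,[(np.round(x["uv"],1),round(x["score"],2)) for x in spot_point(q,c)[:2]])
  for x in boxes_of("clamp_grip",c)[:1]+boxes_of("clamp_handle",c)[:1]:print("box",x["rect"])
  print("pivot",proj(c,a))
  for t in(0,4,10,20,30):
    print(t,*[proj(c,a-Y*s*np.cos(np.radians(t))+[0,0,s*np.sin(np.radians(t))]) for s in(.048,.085,.114)])
E
```

```text
[-0.176  0.242 -0.185 -0.001 -1.146  0.057] [ 0.523 -0.288  0.178] 0.05270653062634347
scene clamp_grip [(array([240.6, 182.8]), 0.77)]
scene clamp_pivot [(array([263. , 200.6]), 0.93)]
box [236.0, 176.9, 271.3, 203.8]
box [236.6, 173.9, 273.9, 203.8]
pivot [264.269 201.584]
0 [252.573 194.753] [243.836 189.651] [237.15  185.746]
4 [252.458 193.939] [243.603 188.208] [236.809 183.81 ]
10 [252.392 192.782] [243.436 186.144] [236.535 181.029]
20 [252.568 191.054] [243.655 183.032] [236.732 176.801]
30 [253.102 189.625] [244.503 180.417] [237.77  173.206]
wrist clamp_grip [(array([317.6, 185.3]), 0.58)]
wrist clamp_pivot [(array([323.9, 246.9]), 0.6)]
box [309.9, 157.3, 328.9, 272.6]
box [308.0, 159.2, 326.1, 273.5]
pivot [318.41  248.766]
0 [318.271 208.535] [318.156 175.167] [318.061 147.429]
4 [318.27 209.63] [318.152 176.616] [318.053 148.781]
10 [318.27  211.688] [318.149 179.618] [318.044 151.997]
20 [318.273 216.207] [318.15  186.902] [318.04  160.761]
30 [318.281 222.009] [318.16  197.037] [318.049 174.014]
```

Request:
arm_command([
  {"tx":0,"ty":0,"tz":0,"twist":0.04},
  {"tx":0,"ty":0,"tz":0,"twist":0.08},
  {"tx":0,"ty":0,"tz":0,"twist":0.115},
  {"tx":0,"ty":0,"tz":0,"twist":0.15},
  {"tx":0,"ty":0,"tz":0,"twist":0.19},
  {"tx":0,"ty":0,"tz":0,"twist":0.22},
  {"tx":0,"ty":0,"tz":0,"twist":0.26},
  {"tx":0,"ty":0,"tz":0,"twist":0.3},
], claw=0, grip_force=40)

```text
t: 12.27
eef_pos: [0.5238, -0.2881, 0.1794]
ee_rot: [-3.142, 0.0, -2.638]
force: [0.0, -0.7, -0.6]
width: 0.0054
gripper_force: 0.0
```

Request:
arm_command([
  {"tx":0,"ty":0,"tz":0,"twist":0.04},
  {"tx":0,"ty":0,"tz":0,"twist":0.08},
  {"tx":0,"ty":0,"tz":0,"twist":0.12},
  {"tx":0,"ty":0,"tz":0.03,"twist":0.15},
  {"tx":0,"ty":0,"tz":0.09,"twist":0.18},
  {"tx":0,"ty":0,"tz":0.14,"twist":0.2},
  {"tx":0,"ty":0,"tz":0.18,"twist":0.2},
  {"tx":0,"ty":0,"tz":0.2,"twist":0.2},
])

```text
t: 12.93
eef_pos: [0.5231, -0.2879, 0.128]
ee_rot: [3.141, -0.002, 3.025]
force: [-0.7, -0.1, 0.5]
width: 0.0003
gripper_force: 0.0
```

```bash
python3 - <<'E'
from h import *
np.set_printoptions(precision=4,suppress=True)
s=get_state();print(s["eef_pos"],s["ee_rot"],s["width"],s["force"])
p=np.array([.5325,-.2129,0]);Y=np.array([.116,.993,0]);X=np.array([.993,-.116,0])
d=s["eef_pos"]-p;print("y",d@Y,"x",d@X)
E
```

```text
[ 0.5231 -0.2879  0.128 ] [ 3.1412 -0.0016  3.0251] 0.0002743450444292283 [-0.6851 -0.0838  0.4519]
y -0.07557370295302011 x -0.0006053368422174173
```

Request:
arm_command([
  {"tx":0,"ty":0,"tz":0.04,"twist":0},
  {"tx":0,"ty":0,"tz":0.09,"twist":0},
  {"tx":0,"ty":0,"tz":0.13,"twist":0},
  {"tx":0,"ty":0,"tz":0.16,"twist":0},
  {"tx":0,"ty":0,"tz":0.18,"twist":0},
  {"tx":0,"ty":0,"tz":0.195,"twist":0},
  {"tx":0,"ty":0,"tz":0.21,"twist":0},
  {"tx":0,"ty":0,"tz":0.22,"twist":0},
])

```text
t: 13.6
eef_pos: [0.524, -0.2882, 0.0743]
ee_rot: [-3.142, 0.0, 3.023]
force: [-0.9, 0.2, 0.3]
width: 0.0005
gripper_force: 0.0
```

Request:
arm_command([
  {"tx":0,"ty":0,"tz":0.008,"twist":0},
  {"tx":0,"ty":0,"tz":0.016,"twist":0},
  {"tx":0,"ty":0,"tz":0.024,"twist":0},
  {"tx":0,"ty":0,"tz":0.032,"twist":0},
  {"tx":0,"ty":0,"tz":0.036,"twist":0},
  {"tx":0,"ty":0,"tz":0.04,"twist":0},
  {"tx":0,"ty":0,"tz":0.04,"twist":0},
  {"tx":0,"ty":0,"tz":0.04,"twist":0},
])

```text
t: 14.27
eef_pos: [0.5238, -0.2882, 0.0644]
ee_rot: [-3.142, 0.0, 3.023]
force: [-0.4, -0.4, -0.8]
width: 0.0001
gripper_force: 0.0
```

```bash
cat >> h.py <<'E'
def hchk():
    save("scene","sx");save("wrist","wx")
    for c in("scene","wrist"):
        for q in("clamp_grip","clamp_pivot"): print(c,q,[(np.round(x["uv"],1),round(x["score"],2)) for x in spot_point(q,c)[:1]])
        for x in boxes_of("clamp_handle",c)[:1]: print("box",np.round(x["rect"]),round(x["score"],2))
    for x in boxes_of("clamp_arm","scene")[:1]: print("arm box",np.round(x["rect"]),round(x["score"],2))
E
python3 - <<'E'
from h import *
hchk()
a=cv2.imread("pics/sx.png")[150:230,215:295];b=cv2.imread("pics/s7.png")[150:230,215:295];w=cv2.imread("pics/wx.png")[100:400,160:480]
cv2.imwrite("pics/m.png",np.hstack([np.vstack([cv2.resize(i,(300,300),interpolation=cv2.INTER_CUBIC) for i in(b,a)]),cv2.resize(w,(500,600))]))
E
```

```text
scene clamp_grip [(array([245.3, 180.9]), 0.61)]
scene clamp_pivot [(array([263.4, 199.5]), 0.93)]
box [239. 178. 270. 202.] 0.48
wrist clamp_grip [(array([308.7, 236.1]), 0.72)]
wrist clamp_pivot [(array([425.4, 219.9]), 0.57)]
box [264. 205. 485. 249.] 0.58
arm box [268. 199. 298. 218.] 0.68
```

View pics/m.png

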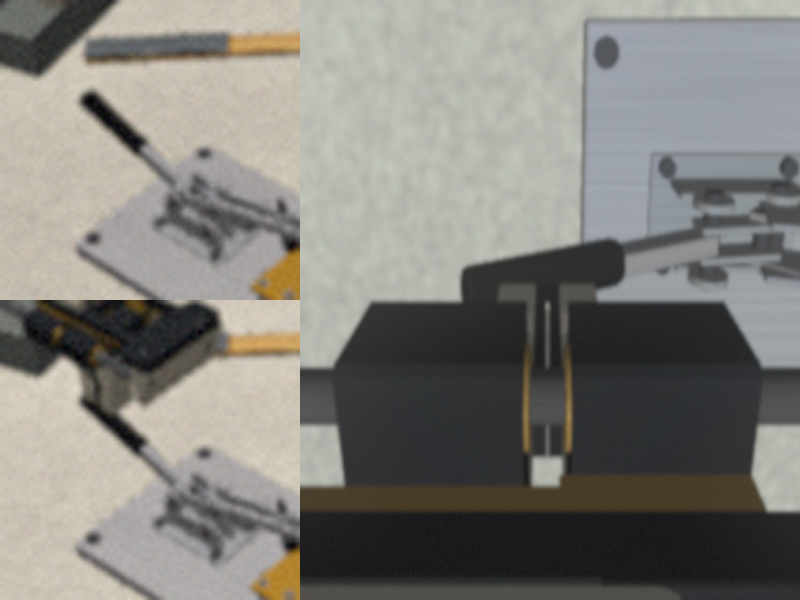

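The handle is still about 15–20° up and the tips seem to rest on top of the sleeve. Below it there is only bare bench, so I keep pressing down slowly and watch the force.

Request:
arm_command([
  {"tx":0,"ty":0,"tz":0.008,"twist":0},
  {"tx":0,"ty":0,"tz":0.016,"twist":0},
  {"tx":0,"ty":0,"tz":0.024,"twist":0},
  {"tx":0,"ty":0,"tz":0.032,"twist":0},
  {"tx":0,"ty":0,"tz":0.036,"twist":0},
  {"tx":0,"ty":0,"tz":0.04,"twist":0},
  {"tx":0,"ty":0,"tz":0.044,"twist":0},
  {"tx":0,"ty":0,"tz":0.048,"twist":0},
])

```text
t: 15.38
eef_pos: [0.5239, -0.2882, 0.0525]
ee_rot: [-3.141, 0.0, 3.023]
force: [-0.6, 0.2, 0.3]
width: 0.0001
gripper_force: 0.4
```

```bash
python3 - <<'E'
from h import *
hchk();print(get_state()["force"],get_state()["eef_pos"])
E
```

```text
scene clamp_grip [(array([306.3, 229.4]), 0.69)]
scene clamp_pivot [(array([263.2, 197.3]), 0.79)]
box [242. 183. 272. 204.] 0.66
wrist clamp_grip [(array([308.9, 245.7]), 0.95)]
wrist clamp_pivot [(array([428.8, 225.3]), 0.8)]
box [257. 212. 497. 249.] 0.6
arm box [270. 198. 299. 220.] 0.63
[ 0.01828307  0.50379927 -0.4595858 ] [ 0.52377951 -0.28811191  0.05242499]
```

```bash
cat >> h.py <<'E'
def pred(c,ts=(0,4,8,12,16,20,25)):
    a=np.array([.5325,-.2129,.046]);Y=np.array([.116,.993,0])
    print("pivot",proj(c,a).round(1))
    for t in ts: print(t,*[proj(c,a-Y*s*np.cos(np.radians(t))+[0,0,s*np.sin(np.radians(t))]).round(1) for s in(.048,.085,.114)])
E
python3 - <<'E'
from h import *
pred("wrist")
im=cv2.imread("pics/wx.png")
for c in(265,270,280,290,345,350): 
    g=im[195:275,c].mean(1).round().astype(int);print(c,g[::3].tolist())
E
```

```text
pivot [431.  227.6]
0 [360.2 227.8] [305.7 227.9] [262.9 228. ]
4 [361.  229.7] [305.7 231.3] [261.3 232.6]
8 [362.2 231.6] [306.3 234.8] [260.5 237.5]
12 [363.8 233.6] [307.6 238.6] [260.6 242.7]
16 [365.8 235.6] [309.7 242.5] [261.6 248.3]
20 [368.1 237.6] [312.5 246.5] [263.7 254.2]
25 [371.7 240.2] [317.3 251.7] [268.  262.1]
265 [176, 187, 191, 189, 184, 183, 182, 179, 175, 177, 180, 178, 179, 178, 168, 62, 49, 50, 50, 47, 45, 45, 42, 41, 41, 40, 40]
270 [177, 182, 185, 179, 178, 180, 185, 183, 179, 185, 182, 180, 183, 182, 153, 51, 49, 49, 48, 46, 45, 45, 44, 41, 40, 39, 37]
280 [179, 184, 187, 185, 183, 179, 179, 184, 189, 185, 182, 180, 181, 186, 92, 48, 50, 49, 49, 45, 45, 44, 43, 42, 40, 39, 36]
290 [188, 183, 178, 182, 187, 189, 188, 180, 174, 177, 177, 177, 184, 156, 50, 51, 82, 85, 80, 47, 42, 42, 40, 41, 37, 37, 39]
345 [162, 166, 162, 165, 164, 162, 162, 162, 164, 162, 156, 61, 45, 49, 47, 50, 80, 83, 79, 42, 41, 38, 37, 39, 35, 37, 32]
350 [161, 167, 163, 164, 164, 163, 163, 164, 165, 163, 145, 45, 46, 46, 45, 47, 49, 56, 61, 41, 38, 40, 38, 38, 37, 34, 32]
```

The sleeve has moved from about 22° to 17° as I pressed, so the contact is real and only carries a small force. Continuing.

Request:
arm_command([
  {"tx":0,"ty":0,"tz":0.006,"twist":0},
  {"tx":0,"ty":0,"tz":0.012,"twist":0},
  {"tx":0,"ty":0,"tz":0.018,"twist":0},
  {"tx":0,"ty":0,"tz":0.024,"twist":0},
  {"tx":0,"ty":0,"tz":0.03,"twist":0},
  {"tx":0,"ty":0,"tz":0.036,"twist":0},
  {"tx":0,"ty":0,"tz":0.04,"twist":0},
  {"tx":0,"ty":0,"tz":0.04,"twist":0},
])

```text
t: 16.5
eef_pos: [0.5236, -0.2881, 0.0421]
ee_rot: [3.141, -0.0, 3.023]
force: [-0.6, 0.4, -0.4]
width: 0.0003
gripper_force: 0.0
```

```bash
python3 - <<'E'
from h import *
hchk();pred("wrist");print(get_state()["force"],get_state()["eef_pos"])
im=cv2.imread("pics/wx.png")
for c in(270,345): 
    g=im[195:275,c].mean(1).round().astype(int);print(c,g[::2].tolist())
E
```

```text
scene clamp_grip [(array([242.7, 185.6]), 0.67)]
scene clamp_pivot [(array([263.5, 201. ]), 0.82)]
box [243. 184. 269. 200.] 0.61
wrist clamp_grip [(array([302.1, 245.7]), 0.66)]
wrist clamp_pivot [(array([434.8, 232.2]), 0.94)]
box [252. 216. 510. 252.] 0.79
arm box [404. 246. 414. 271.] 0.74
pivot [436.3 233.4]
0 [362.2 233.6] [305.1 233.7] [260.4 233.8]
4 [363.1 235.6] [305.1 237.4] [258.6 238.8]
8 [364.3 237.8] [305.7 241.3] [257.7 244.2]
12 [366.  239.9] [307.1 245.4] [257.6 250. ]
16 [368.1 242.2] [309.3 249.7] [258.6 256.2]
20 [370.7 244.4] [312.3 254.2] [260.6 262.8]
25 [374.4 247.2] [317.3 260. ] [265.1 271.6]
[-0.27878761 -0.23410378  0.57459765] [ 0.52375471 -0.28811465  0.04242738]
270 [180, 178, 178, 182, 183, 183, 177, 174, 178, 177, 180, 183, 183, 183, 181, 184, 187, 186, 184, 183, 183, 137, 55, 48, 51, 50, 48, 48, 48, 46, 45, 43, 43, 43, 44, 41, 40, 40, 41, 39]
345 [156, 158, 155, 159, 162, 158, 157, 161, 159, 161, 159, 158, 160, 160, 160, 163, 161, 121, 50, 45, 45, 45, 45, 59, 80, 83, 82, 79, 53, 41, 42, 39, 39, 38, 38, 38, 37, 37, 35, 35]
```

Request:
arm_command([
  {"tx":0,"ty":0,"tz":0.006,"twist":0},
  {"tx":0,"ty":0,"tz":0.012,"twist":0},
  {"tx":0,"ty":0,"tz":0.018,"twist":0},
  {"tx":0,"ty":0,"tz":0.024,"twist":0},
  {"tx":0,"ty":0,"tz":0.03,"twist":0},
  {"tx":0,"ty":0,"tz":0.034,"twist":0},
  {"tx":0,"ty":0,"tz":0.038,"twist":0},
  {"tx":0,"ty":0,"tz":0.04,"twist":0},
])

```text
t: 17.62
eef_pos: [0.5238, -0.2883, 0.0323]
ee_rot: [-3.141, 0.0, 3.023]
force: [0.1, -1.0, 1.1]
width: 0.0002
gripper_force: 0.8
```

```bash
python3 - <<'E'
from h import *
hchk();pred("wrist",(0,4,8,12));print(get_state()["force"],get_state()["eef_pos"])
im=cv2.imread("pics/wx.png")
for c in(270,345): 
    g=im[195:275,c].mean(1).round().astype(int);print(c,g[::2].tolist())
E
```

```text
scene clamp_grip [(array([244.7, 188.2]), 0.7)]
scene clamp_pivot [(array([263.2, 201.1]), 0.76)]
box [235. 178. 274. 203.] 0.71
wrist clamp_grip [(array([298.5, 247.3]), 0.98)]
wrist clamp_pivot [(array([439.5, 238. ]), 0.62)]
box [251. 221. 520. 258.] 0.73
arm box [270. 197. 299. 221.] 0.74
pivot [442.  239.9]
0 [364.3 240. ] [304.4 240.1] [257.5 240.2]
4 [365.2 242.3] [304.4 244.2] [255.6 245.8]
8 [366.6 244.6] [305.  248.6] [254.4 251.8]
12 [368.4 247.1] [306.4 253.1] [254.2 258.2]
[ 0.85771622 -1.36089685  0.68499355] [ 0.52370203 -0.28808144  0.03237039]
270 [182, 182, 180, 178, 181, 182, 185, 181, 179, 176, 178, 180, 182, 183, 183, 182, 182, 183, 187, 187, 167, 81, 50, 48, 50, 52, 53, 52, 49, 45, 46, 44, 41, 42, 42, 42, 42, 41, 40, 37]
345 [134, 132, 135, 136, 136, 138, 142, 141, 141, 144, 144, 144, 145, 146, 145, 148, 146, 150, 116, 52, 44, 46, 46, 59, 81, 84, 84, 79, 53, 41, 38, 40, 37, 40, 38, 38, 39, 36, 38, 32]
```

Request:
arm_command([
  {"tx":0,"ty":0,"tz":0.005,"twist":0},
  {"tx":0,"ty":0,"tz":0.01,"twist":0},
  {"tx":0,"ty":0,"tz":0.015,"twist":0},
  {"tx":0,"ty":0,"tz":0.02,"twist":0},
  {"tx":0,"ty":0,"tz":0.024,"twist":0},
  {"tx":0,"ty":0,"tz":0.024,"twist":0},
  {"tx":0,"ty":0,"tz":0.024,"twist":0},
  {"tx":0,"ty":0,"tz":0.024,"twist":0},
])

```text
t: 18.73
eef_pos: [0.5237, -0.288, 0.0263]
ee_rot: [3.141, -0.0, 3.023]
force: [-0.0, 0.0, 1.0]
width: 0.0005
gripper_force: 0.3
```

```bash
python3 - <<'E'
from h import *
hchk();pred("wrist",(0,4,8,12));print(get_state()["force"],get_state()["eef_pos"])
im=cv2.imread("pics/wx.png")
for c in(270,345): 
    g=im[195:275,c].mean(1).round().astype(int);print(c,g[::2].tolist())
E
```

```text
scene clamp_grip [(array([420.5, 285.5]), 0.73)]
scene clamp_pivot [(array([264.4, 199.2]), 0.58)]
box [236. 179. 276. 205.] 0.61
wrist clamp_grip [(array([299.6, 247.3]), 0.97)]
wrist clamp_pivot [(array([444.6, 241.3]), 0.95)]
box [247. 227. 528. 267.] 0.92
arm box [271. 200. 297. 220.] 0.71
pivot [445.7 244.1]
0 [365.7 244.2] [304.1 244.3] [255.7 244.4]
4 [366.7 246.6] [304.  248.7] [253.7 250.3]
8 [368.2 249.1] [304.6 253.3] [252.4 256.7]
12 [370.1 251.7] [306.1 258.1] [252.1 263.6]
[-0.11877468 -0.32250012  0.27359022] [ 0.52371859 -0.28808876  0.02638991]
270 [180, 181, 182, 182, 180, 180, 183, 186, 185, 181, 178, 181, 183, 184, 185, 184, 183, 182, 184, 185, 144, 56, 48, 49, 50, 50, 51, 52, 47, 46, 45, 45, 43, 42, 43, 41, 41, 39, 40, 37]
345 [124, 126, 123, 126, 129, 127, 127, 133, 132, 130, 134, 134, 134, 135, 137, 137, 140, 141, 138, 94, 47, 46, 47, 60, 83, 84, 82, 80, 54, 45, 40, 39, 38, 39, 39, 37, 36, 37, 33, 36]
```

Request:
arm_command([
  {"tx":0,"ty":0,"tz":0.003,"twist":0},
  {"tx":0,"ty":0,"tz":0.006,"twist":0},
  {"tx":0,"ty":0,"tz":0.008,"twist":0},
  {"tx":0,"ty":0,"tz":0.01,"twist":0},
  {"tx":0,"ty":0,"tz":0.012,"twist":0},
  {"tx":0,"ty":0,"tz":0.012,"twist":0},
  {"tx":0,"ty":0,"tz":0.012,"twist":0},
  {"tx":0,"ty":0,"tz":0.012,"twist":0},
])

```text
t: 19.85
eef_pos: [0.5239, -0.2883, 0.0243]
ee_rot: [-3.141, 0.001, 3.023]
force: [-2.2, 0.9, 8.4]
width: 0.0004
gripper_force: 4.1
```

Request:
arm_command([
  {"tx":0,"ty":0,"tz":0.002,"twist":0},
  {"tx":0,"ty":0,"tz":0.004,"twist":0},
  {"tx":0,"ty":0,"tz":0.004,"twist":0},
  {"tx":0,"ty":0,"tz":0.006,"twist":0},
  {"tx":0,"ty":0,"tz":0.006,"twist":0},
  {"tx":0,"ty":0,"tz":0.006,"twist":0},
  {"tx":0,"ty":0,"tz":0.006,"twist":0},
  {"tx":0,"ty":0,"tz":0.006,"twist":0},
])

```text
t: 20.52
eef_pos: [0.524, -0.2884, 0.0239]
ee_rot: [-3.141, 0.001, 3.024]
force: [-4.9, 3.8, 17.2]
width: 0.0004
gripper_force: 8.8
```

```bash
python3 - <<'E'
from h import *
hchk();pred("wrist",(0,4,8));print(get_state()["force"],get_state()["eef_pos"])
im=cv2.imread("pics/wx.png")
for c in(270,345): 
    g=im[195:275,c].mean(1).round().astype(int);print(c,g[::2].tolist())
E
```

```text
scene clamp_grip [(array([239.3, 188.4]), 0.45)]
scene clamp_pivot [(array([263.5, 199.5]), 0.73)]
box [247. 188. 275. 201.] 0.61
wrist clamp_grip [(array([492.1, 238. ]), 0.44)]
wrist clamp_pivot [(array([444.7, 243.4]), 0.78)]
box [250. 228. 530. 267.] 0.85
pivot [447.8 245.4]
0 [366.8 245.5] [304.3 245.6] [255.4 245.6]
4 [367.8 248. ] [304.2 250.1] [253.2 251.7]
8 [369.3 250.6] [304.9 254.8] [251.9 258.2]
[-5.00319439  2.30809218 17.50711446] [ 0.52402047 -0.28843371  0.02390614]
270 [181, 182, 183, 182, 181, 181, 182, 186, 186, 183, 180, 181, 183, 184, 184, 184, 183, 183, 183, 185, 141, 55, 51, 50, 50, 51, 51, 53, 46, 43, 44, 44, 44, 42, 45, 40, 40, 39, 39, 39]
345 [117, 118, 116, 113, 116, 117, 118, 116, 117, 115, 116, 120, 119, 119, 120, 121, 122, 124, 122, 95, 48, 45, 48, 58, 82, 85, 84, 79, 52, 42, 42, 41, 40, 40, 40, 39, 38, 37, 37, 35]
```

The force rose to 17 N with no further travel and the handle is at about 4°, so it is on its stop and fully down. The contact height, and the finger ends in the wrist picture, show that the real fingertips sit about 37 mm above the reported TCP. I will allow for that and confirm it at the grasp. Now release upward.

Request:
arm_command([
  {"tx":0,"ty":0,"tz":-0.03,"twist":0},
  {"tx":0,"ty":0,"tz":-0.12,"twist":0},
  {"tx":0,"ty":0,"tz":-0.26,"twist":-0.03},
  {"tx":0,"ty":0,"tz":-0.42,"twist":-0.07},
  {"tx":0,"ty":0,"tz":-0.58,"twist":-0.11},
  {"tx":0,"ty":0.03,"tz":-0.74,"twist":-0.15},
  {"tx":0,"ty":0.1,"tz":-0.88,"twist":-0.19},
  {"tx":0,"ty":0.22,"tz":-0.98,"twist":-0.22},
], claw=1)

```text
t: 21.63
eef_pos: [0.5306, -0.2347, 0.2706]
ee_rot: [-3.139, 0.002, -2.565]
force: [1.8, 0.4, -0.2]
width: 0.0479
gripper_force: 0.0
```

```bash
python3 - <<'E'
from h import *
print(get_state()["eef_pos"],get_state()["ee_rot"]);plan((.55,-.02,.27,-1.8),(.5515,.2825,.27,-1.505))
E
```

```text
[ 0.53063204 -0.23472145  0.27059268] [-3.13880886e+00  2.01207698e-03 -2.56459520e+00]
tx -0.533 ty 0.678 tz 0.002 twist -0.243
tx -1.199 ty 1.688 tz 0.000 twist -0.337
```

Request:
arm_command([
  {"tx":-0.06,"ty":0.08,"tz":0,"twist":-0.04},
  {"tx":-0.14,"ty":0.18,"tz":0,"twist":-0.08},
  {"tx":-0.22,"ty":0.28,"tz":0,"twist":-0.115},
  {"tx":-0.3,"ty":0.38,"tz":0,"twist":-0.15},
  {"tx":-0.38,"ty":0.48,"tz":0,"twist":-0.18},
  {"tx":-0.45,"ty":0.58,"tz":0,"twist":-0.21},
  {"tx":-0.51,"ty":0.65,"tz":0,"twist":-0.235},
  {"tx":-0.53,"ty":0.68,"tz":0,"twist":-0.245},
], claw=1)

```text
t: 22.3
eef_pos: [0.5496, -0.0161, 0.2667]
ee_rot: [3.141, 0.001, -1.793]
force: [0.1, 0.4, 0.9]
width: 0.0871
gripper_force: 0.0
```

```bash
python3 - <<'E'
from h import *
np.set_printoptions(precision=4,suppress=True)
print(get_state()["eef_pos"],get_state()["ee_rot"]);plan((.5515,.2,.27,-1.505))
save("wrist","w9")
for q,z in(("mark",.038),("gauge",.015)):
  print(q,[(np.round(x["uv"],1),round(x["score"],2),atz("wrist",x["uv"],z)) for x in spot_point(q,"wrist")[:1]])
save("scene","sx")
for q in("clamp_grip",):print(q,[(np.round(x["uv"],1),round(x["score"],2)) for x in spot_point(q,"scene")[:2]])
pred("scene",(4,8,12,20));print(boxes_of("clamp_handle","scene")[:1])
E
```

```text
[ 0.5496 -0.0161  0.2667] [ 3.1414  0.0006 -1.7928]
tx -0.845 ty 0.183 tz -0.013 twist -0.092
mark [(array([305.3, 146.6]), 0.79, array([ 0.5602, -0.047 ,  0.038 ]))]
gauge []
clamp_grip [(array([246. , 186.6]), 0.66)]
pivot [264.3 201.6]
4 [252.5 193.9] [243.6 188.2] [236.8 183.8]
8 [252.4 193.2] [243.5 186.8] [236.6 181.9]
12 [252.4 192.4] [243.4 185.5] [236.5 180.1]
20 [252.6 191.1] [243.7 183. ] [236.7 176.8]
[{'rect': [236.1, 182.3, 275.4, 203.2], 'score': 0.73}]
```

The handle's box in the scene view matches 4–6°, so it stayed down. On to the gauge.

Request:
arm_command([
  {"tx":-0.08,"ty":0.02,"tz":0,"twist":-0.01},
  {"tx":-0.2,"ty":0.04,"tz":0,"twist":-0.02},
  {"tx":-0.34,"ty":0.07,"tz":0,"twist":-0.035},
  {"tx":-0.48,"ty":0.1,"tz":0,"twist":-0.05},
  {"tx":-0.62,"ty":0.13,"tz":0,"twist":-0.065},
  {"tx":-0.74,"ty":0.16,"tz":-0.01,"twist":-0.08},
  {"tx":-0.82,"ty":0.18,"tz":-0.01,"twist":-0.09},
  {"tx":-0.845,"ty":0.183,"tz":-0.013,"twist":-0.092},
])

```text
t: 23.27
eef_pos: [0.5529, 0.199, 0.2697]
ee_rot: [3.141, 0.0, -1.508]
force: [-0.2, -0.7, 1.3]
width: 0.0878
gripper_force: 0.0
```

```bash
python3 - <<'E'
from h import *
np.set_printoptions(precision=4,suppress=True)
print(get_state()["eef_pos"],get_state()["ee_rot"]);plan((.5515,.2825,.27,-1.505),(.5515,.2825,.067,-1.505))
save("wrist","w10")
for q,z in(("gauge_grip",.123),("gauge",.015)):
  print(q,[(np.round(x["uv"],1),round(x["score"],2),atz("wrist",x["uv"],z)) for x in spot_point(q,"wrist")[:1]])
for q in("gauge","marker","burnisher"):
  for x in boxes_of(q,"wrist")[:1]: print(q,np.round(x["rect"]),x["score"])
E
```

```text
[0.5529 0.199  0.2697] [ 3.1412  0.0001 -1.5084]
tx -0.334 ty -0.015 tz -0.001 twist -0.001
tx -0.333 ty -0.016 tz 0.811 twist -0.001
gauge_grip [(array([317. , 252.3]), 0.6, array([0.5489, 0.284 , 0.123 ]))]
gauge [(array([310.9, 219.1]), 0.94, array([0.5586, 0.2822, 0.015 ]))]
gauge [302. 224. 329. 274.] 0.58
marker [304. 186. 324. 214.] 0.87
burnisher [305. 269. 326. 313.] 0.78
```

Request:
arm_command([
  {"tx":-0.1,"ty":-0.01,"tz":0,"twist":0},
  {"tx":-0.22,"ty":-0.02,"tz":0,"twist":0},
  {"tx":-0.31,"ty":-0.02,"tz":0.05,"twist":0},
  {"tx":-0.334,"ty":-0.02,"tz":0.15,"twist":0},
  {"tx":-0.334,"ty":-0.02,"tz":0.27,"twist":0},
  {"tx":-0.334,"ty":-0.02,"tz":0.38,"twist":0},
  {"tx":-0.334,"ty":-0.02,"tz":0.44,"twist":0},
  {"tx":-0.334,"ty":-0.02,"tz":0.46,"twist":0},
])

```text
t: 24.23
eef_pos: [0.5515, 0.2787, 0.1521]
ee_rot: [3.138, -0.003, -1.512]
force: [-0.0, -1.3, -0.3]
width: 0.0872
gripper_force: 0.0
```

```bash
python3 - <<'E'
from h import *
np.set_printoptions(precision=4,suppress=True)
s=get_state();print(s["eef_pos"],s["ee_rot"],s["force"])
plan((.551,.2827,.067,-1.505))
save("scene","s11");save("wrist","w11")
for c in("scene","wrist"):
  for q in("gauge","marker","burnisher"):
    for x in boxes_of(q,c)[:1]: print(c,q,np.round(x["rect"]),x["score"])
E
```

```text
[0.5515 0.2787 0.1521] [ 3.1376 -0.0026 -1.5122] [-0.009  -1.2615 -0.2872]
tx -0.017 ty -0.000 tz 0.340 twist -0.002
scene gauge [268. 198. 300. 222.] 0.73
scene marker [404. 244. 416. 274.] 0.62
scene burnisher [443. 256. 458. 283.] 0.86
wrist gauge [299. 190. 336. 255.] 0.64
wrist marker [302. 130. 332. 171.] 0.73
wrist burnisher [304. 252. 332. 323.] 0.92
```

Request:
arm_command([
  {"tx":-0.01,"ty":0,"tz":0.03,"twist":0},
  {"tx":-0.012,"ty":0,"tz":0.08,"twist":0},
  {"tx":-0.012,"ty":0,"tz":0.14,"twist":0},
  {"tx":-0.012,"ty":0,"tz":0.2,"twist":0},
  {"tx":-0.012,"ty":0,"tz":0.26,"twist":0},
  {"tx":-0.012,"ty":0,"tz":0.31,"twist":0},
  {"tx":-0.012,"ty":0,"tz":0.335,"twist":0},
  {"tx":-0.012,"ty":0,"tz":0.34,"twist":0},
])

```text
t: 25.3
eef_pos: [0.5518, 0.2835, 0.0686]
ee_rot: [3.14, -0.001, -1.51]
force: [0.3, 0.9, 0.4]
width: 0.0878
gripper_force: 0.0
```

Request:
arm_command([
  {"tx":0,"ty":0,"tz":0,"twist":0},
  {"tx":0,"ty":0,"tz":0,"twist":0},
  {"tx":0,"ty":0,"tz":0,"twist":0},
  {"tx":0,"ty":0,"tz":0,"twist":0},
  {"tx":0,"ty":0,"tz":0,"twist":0},
  {"tx":0,"ty":0,"tz":0,"twist":0},
  {"tx":0,"ty":0,"tz":0,"twist":0},
  {"tx":0,"ty":0,"tz":0,"twist":0},
], claw=0, grip_force=20)

```text
t: 25.97
eef_pos: [0.5526, 0.2839, 0.0703]
ee_rot: [-3.141, 0.0, -1.51]
force: [0.1, -0.4, 0.5]
width: 0.0396
gripper_force: 0.0
```

Request:
arm_command([
  {"tx":0,"ty":0,"tz":0,"twist":0},
  {"tx":0,"ty":0,"tz":0,"twist":0},
  {"tx":0,"ty":0,"tz":0,"twist":0},
  {"tx":0,"ty":0,"tz":0,"twist":0},
  {"tx":0,"ty":0,"tz":0,"twist":0},
  {"tx":0,"ty":0,"tz":0,"twist":0},
  {"tx":0,"ty":0,"tz":0,"twist":0},
  {"tx":0,"ty":0,"tz":0,"twist":0},
])

```text
t: 26.63
eef_pos: [0.5525, 0.2838, 0.0701]
ee_rot: [3.141, -0.0, -1.51]
force: [-0.1, 0.0, 0.6]
width: 0.0217
gripper_force: 20.0
```

Holding the 22 mm barrel. Lifting straight up.

Request:
arm_command([
  {"tx":0,"ty":0,"tz":-0.03,"twist":0},
  {"tx":0,"ty":0,"tz":-0.1,"twist":0},
  {"tx":0,"ty":0,"tz":-0.18,"twist":0},
  {"tx":0,"ty":0,"tz":-0.27,"twist":0},
  {"tx":0,"ty":0,"tz":-0.36,"twist":0},
  {"tx":0,"ty":0,"tz":-0.45,"twist":0},
  {"tx":0,"ty":0,"tz":-0.52,"twist":0},
  {"tx":0,"ty":0,"tz":-0.55,"twist":0},
])

```text
t: 27.3
eef_pos: [0.5537, 0.2845, 0.2113]
ee_rot: [-3.138, 0.002, -1.51]
force: [0.0, -0.5, -0.0]
width: 0.0216
gripper_force: 20.0
```

```bash
python3 - <<'E'
from h import *
np.set_printoptions(precision=4,suppress=True)
s=get_state();print(s["eef_pos"],s["ee_rot"],s["force"],s["width"])
plan((.555,.1,.2,-1.6),(.5602,-.046,.2,-1.687))
save("scene","s12")
for q in("gauge","foot","gauge_grip"):print(q,[(np.round(x["uv"],1),round(x["score"],2)) for x in spot_point(q,"scene")[:2]])
print(boxes_of("gauge","scene")[:1],proj("scene",np.array(s["eef_pos"])-[0,0,.055]),proj("scene",np.array(s["eef_pos"])+[0,0,.053]))
E
```

```text
[0.5537 0.2845 0.2113] [-3.1377  0.0023 -1.5099] [ 0.0121 -0.4922 -0.0332] 0.021631372744167064
tx 0.737 ty 0.040 tz 0.043 twist 0.029
tx 1.321 ty 0.055 tz 0.042 twist 0.056
gauge [(array([434.1, 250.1]), 0.68)]
foot []
gauge_grip []
[{'rect': [434.0, 228.0, 442.2, 252.1], 'score': 0.53}] [432.0312 251.1348] [442.6885 217.4726]
```

Request:
arm_command([
  {"tx":0.05,"ty":0,"tz":0,"twist":0},
  {"tx":0.16,"ty":0.01,"tz":0,"twist":0.01},
  {"tx":0.28,"ty":0.02,"tz":0,"twist":0.015},
  {"tx":0.41,"ty":0.02,"tz":0,"twist":0.02},
  {"tx":0.54,"ty":0.03,"tz":0,"twist":0.025},
  {"tx":0.67,"ty":0.03,"tz":0,"twist":0.03},
  {"tx":0.79,"ty":0.04,"tz":0,"twist":0.03},
  {"tx":0.87,"ty":0.04,"tz":0,"twist":0.03},
])

```text
t: 28.22
eef_pos: [0.5544, 0.0631, 0.2066]
ee_rot: [3.14, -0.001, -1.606]
force: [0.9, 0.2, -1.1]
width: 0.0217
gripper_force: 20.0
```

```bash
python3 - <<'E'
from h import *
s=get_state();print(s["eef_pos"],s["ee_rot"]);plan((.5602,-.046,.2,-1.687),(.5602,-.046,.13,-1.687))
E
```

```text
[0.55443344 0.06310856 0.20661209] [ 3.13958171e+00 -1.01452562e-03 -1.60567198e+00]
tx 0.435 ty -0.038 tz 0.027 twist 0.026
tx 0.435 ty -0.039 tz 0.307 twist 0.026
```

Request:
arm_command([
  {"tx":0.06,"ty":-0.01,"tz":0,"twist":0.005},
  {"tx":0.16,"ty":-0.01,"tz":0,"twist":0.01},
  {"tx":0.27,"ty":-0.02,"tz":0,"twist":0.015},
  {"tx":0.36,"ty":-0.03,"tz":0.05,"twist":0.02},
  {"tx":0.42,"ty":-0.04,"tz":0.13,"twist":0.025},
  {"tx":0.435,"ty":-0.04,"tz":0.22,"twist":0.026},
  {"tx":0.435,"ty":-0.04,"tz":0.28,"twist":0.026},
  {"tx":0.435,"ty":-0.04,"tz":0.3,"twist":0.026},
])

```text
t: 28.88
eef_pos: [0.5594, -0.0442, 0.1289]
ee_rot: [3.136, -0.001, -1.688]
force: [0.4, -0.5, -1.6]
width: 0.0215
gripper_force: 20.0
```

```bash
python3 - <<'E'
from h import *
np.set_printoptions(precision=4,suppress=True)
s=get_state();print(s["eef_pos"],s["ee_rot"])
for c in("scene","top","wrist"):
  save(c,c+"13")
  for q in("foot","gauge","mark","plate"):print(c,q,[(np.round(x["uv"],1),round(x["score"],2)) for x in spot_point(q,c)[:1]])
  print("pred foot",proj(c,np.array(s["eef_pos"])-[0,0,.055]),"mark",proj(c,(.5602,-.046,.038)))
w=cv2.imread("pics/wrist13.png")[130:290,210:430];t=cv2.imread("pics/scene13.png")[180:260,260:360]
cv2.imwrite("pics/f13.png",np.hstack([cv2.resize(w,(440,320)),cv2.resize(t,(360,320))]))
E
```

```text
[ 0.5594 -0.0442  0.1289] [ 3.1357 -0.0015 -1.6879]
scene foot []
scene gauge [(array([309. , 220.4]), 0.64)]
scene mark [(array([306.7, 227.2]), 0.95)]
scene plate [(array([298.3, 226.7]), 0.66)]
pred foot [307.6142 222.508 ] mark [307.2292 231.4357]
top foot []
top gauge []
top mark [(array([341.8, 195.6]), 0.79)]
top plate [(array([344.1, 204.8]), 0.56)]
pred foot [337.2852 195.1116] mark [337.4544 196.8565]
wrist foot []
wrist gauge [(array([317.2, 206.1]), 0.97)]
wrist mark [(array([317.9, 187.5]), 0.62)]
wrist plate [(array([331.4, 164.2]), 0.93)]
pred foot [321.1384 203.4636] mark [319.744  190.1353]
```

```bash
python3 - <<'E'
from h import *
np.set_printoptions(precision=4,suppress=True)
s=get_state();e=np.array(s["eef_pos"]);print(e,s["ee_rot"])
f=save("wrist","w14")
g=[x["uv"] for x in spot_point("gauge","wrist")[:1]][0];m=[x["uv"] for x in spot_point("mark","wrist")[:1]][0];g,m=np.array(g),np.array(m)
print(g,m,"foot",atz("wrist",g,e[2]-.055),"mark",atz("wrist",m,.038))
r=regions_of("gauge","wrist")[:1]
for x in r:
  ys,xs=np.nonzero(x["region"]);print(x["score"],[(v,xs[ys==v].min(),xs[ys==v].max()) for v in range(ys.min(),ys.max()+1,4)])
hsv=cv2.cvtColor(f,cv2.COLOR_RGB2HSV)
print(f[150:215:3,300].tolist())
# ring: dark px on plate
gray=f.mean(2).round().astype(int)
for v in range(166,214,3): print(v,gray[v,280:362:2].tolist())
E
```

```text
[ 0.5621 -0.0428  0.1328] [-3.1414  0.0001 -1.686 ]
[315.  204.3] [323.3 185.2] foot [ 0.5643 -0.0453  0.0778] mark [ 0.5563 -0.0505  0.038 ]Traceback (most recent call last):
  File "<stdin>", line 9, in <module>
    return umr_minimum(a, axis, None, out, keepdims, initial, where)
ValueError: zero-size array to reduction operation minimum which has no identity
```

```bash
python3 - <<'E'
from h import *
np.set_printoptions(precision=4,suppress=True,linewidth=250)
e=np.array(get_state()["eef_pos"]);print(e)
f=save("wrist","w15")
for q in("gauge","mark"):
  u=spot_point(q,"wrist")[0];print(q,u["uv"],u["score"],atz("wrist",u["uv"],e[2]-.055 if q=="gauge" else .038))
x=regions_of("gauge","wrist")[0]
print(x["rect"],x["score"])
for v in range(0,400,5):
  k=np.nonzero(x["region"][v])[0]
  if len(k): print(v,k.min(),k.max(),end="; ")
print();gray=f.mean(2).round().astype(int)
for v in range(164,216,3): print(v,gray[v,284:356:2])
c=proj("wrist",(.5602,-.046,.038));print("mark pred",c,"foot pred",proj("wrist",e-[0,0,.055]))
E
```

```text
[ 0.5621 -0.0428  0.1327]
gauge [315.2, 206.0] 0.69 [ 0.5643 -0.0439  0.0777]
mark [316.6, 188.3] 0.88 [ 0.5629 -0.0482  0.038 ]
[292.5, 198.5, 343.9, 336.1] 0.8
205 312 324; 210 308 327; 215 306 330; 220 306 331; 225 305 332; 230 300 336; 235 298 338; 240 297 339; 245 298 337; 250 298 337; 255 298 337; 260 298 337; 265 297 338; 270 298 339; 275 297 339; 280 297 340; 315 294 341; 320 296 340; 325 299 336; 330 306 326; 
164 [165 163 132 127 125 126 124 125 125 125 124 125 127 125 124 125 124 124 124 124 124 123 123 124 125 122 125 124 124 125 125 125 127 126 126 123]
167 [165 161 131 128 126 124 124 126 126 123 123 126 128 126 124 125 124 124 123 124 123 121 124 125 123 124 125 123 123 124 125 123 125 126 126 123]
170 [164 161 132 126 127 124 126 125 125 124 124 125 127 126 124 125 125 125 125 125 123 121 124 126 123 124 125 122 123 124 124 125 127 126 125 123]
173 [164 159 133 127 125 124 124 126 126 124 124 126 126 126 121 117 104  99  94  99 106 116 123 125 125 124 124 123 123 124 125 125 126 127 125 125]
176 [164 158 131 126 128 124 126 125 125 125 125 124 126 110  91 103 113 118 
[... 1382 characters left out ...]
124 123 122 123 123 124 127 128 123 125]
206 [167 162 145 126 129 132 136 133 128 126 124 124 126 120  94  65  63  65  65  64  73 107 124 125 123 123 123 123 122 124 124 124 126 128 124 130]
209 [167 162 145 126 138 128 101 124 140 126 126 125 119  89  67  68  67  67  67  65  66  69 106 123 125 123 123 124 122 123 123 124 127 127 124 128]
212 [167 162 145 127 138 135 109 127 139 126 125 118  86  69  68  68  68  67  67  66  65  65  72 110 125 123 123 124 123 124 123 125 127 128 124 124]
215 [167 163 146 126 129 132 134 133 127 125 123  93  68  69  67  66  68  67  65  67  65  63  63  83 119 124 123 121 122 123 124 122 127 127 125 126]
mark pred [319.6922 190.2596] foot pred [318.0693 206.8953]
```

```bash
python3 - <<'E'
from h import *
np.set_printoptions(precision=4,suppress=True,linewidth=250)
s=get_state();e=np.array(s["eef_pos"]);y=s["ee_rot"][2];tx=np.array([np.cos(y),np.sin(y),0])
print("ring",atz("wrist",(319.5,185.8),.038), "edges",[atz("wrist",u,.038)[:2] for u in((307,186),(332,186),(319.5,173.6),(319.5,197.8))])
for dx in(-.002,0,.002):
  for h in(.053,.055,.057): print(dx,h,proj("wrist",e+tx*(dx+.004)-[0,0,h]),proj("wrist",e+tx*dx-[0,0,h]))
g=cv2.imread("pics/w15.png").mean(2).round().astype(int)
print(g[198:212,319].tolist());print(g[203,308:330].tolist())
g=cv2.imread("pics/scene13.png").mean(2).round().astype(int)
for v in range(205,240,2): print(v,g[v,290:325])
print(proj("scene",e-[0,0,.055]))
E
```

```text
ring [ 0.5599 -0.0503  0.038 ] edges [array([ 0.5715, -0.0515]), array([ 0.5483, -0.0488]), array([ 0.5586, -0.0619]), array([ 0.5612, -0.0387])]
-0.002 0.053 [318.0633 205.2733] [318.0629 209.9109]
-0.002 0.055 [318.0663 204.5229] [318.0659 209.1302]
-0.002 0.057 [318.0693 203.7834] [318.0688 208.3608]
0 0.053 [318.0635 202.9384] [318.0631 207.5974]
0 0.055 [318.0665 202.2034] [318.0661 206.8318]
0 0.057 [318.0695 201.4791] [318.069  206.0773]
0.002 0.053 [318.0638 200.5928] [318.0633 205.2733]
0.002 0.055 [318.0667 199.8733] [318.0663 204.5229]
0.002 0.057 [318.0697 199.1642] [318.0693 203.7834]
[92, 95, 112, 118, 105, 85, 66, 63, 64, 66, 68, 68, 67, 66]
[126, 125, 125, 122, 122, 118, 109, 102, 93, 85, 84, 85, 87, 93, 103, 112, 119, 121, 122, 122, 125, 124]
205 [175 167 173 161 157 163 173 175 176 174 184 186 157 101  48  27  12  15   1  17  18  56 119 174 200 204 202 198 199 200 204 200 202 202 196]
207 [170 163 151 154 171 176 172 174 174 177 178 179 177 159 111  56  43  28  33  37  56 108 168 198 199 196 197 200 200 202 201 202 201 205 202]
209 [161 131  81 101 155 170 173 177 1
[... 1617 characters left out ...]
120  99  91 115 115 115 117 120 114  94  93 108 119 121 116 116 117 121 116 107  96  83  86 122]
233 [ 85  82  88  99 109 117 114 119 113 119 117 119 112 108  95  98 105 102 107 100  94 102 118 116 117 117 117 114 108  93  81  88 119 151 173]
235 [143 121  93  81  77  90 102 106 115 122 120 115 117 116 117 118 111 113 116 115 117 120 120 120 117 121 103  96 105 130 144 162 174 175 173]
237 [176 171 160 139 111  97  83  81  89  92 103 115 120 120 115 121 121 118 119 126 119 119 118 116 105  86  74  80  91 102 131 171 176 174 172]
239 [175 174 174 172 174 158 142 127 103  81  82  87 100 109 117 119 124 125 119 124 127 125 107  80  74  96 129 159 149 102 123 168 179 175 164]
[307.4453 222.3626]
```

The ring shows whole in the settled wrist image, centred at (319.5,185.8), and the foot's near edge is at (318,202.5). The shift needed is about 7.7 mm along tool x and 1.3 mm along tool y. I'll make it while descending 25 mm, let the arm settle, and measure again.

Request:
arm_command([
  {"tx":0.01,"ty":0.002,"tz":0.01,"twist":0},
  {"tx":0.02,"ty":0.004,"tz":0.03,"twist":0},
  {"tx":0.028,"ty":0.005,"tz":0.05,"twist":0},
  {"tx":0.031,"ty":0.005,"tz":0.075,"twist":0},
  {"tx":0.031,"ty":0.005,"tz":0.095,"twist":0},
  {"tx":0.031,"ty":0.005,"tz":0.1,"twist":0},
  {"tx":0.031,"ty":0.005,"tz":0.1,"twist":0},
  {"tx":0.031,"ty":0.005,"tz":0.1,"twist":0},
])

```text
t: 30.7
eef_pos: [0.56, -0.0504, 0.1076]
ee_rot: [3.141, -0.0, -1.686]
force: [-0.5, 0.1, -0.9]
width: 0.0219
gripper_force: 20.0
```

```bash
cat > fm.py <<'E'
from h import *
np.set_printoptions(precision=4,suppress=True,linewidth=250)
grab_frame("wrist");grab_frame("wrist")
s=get_state();e=np.array(s["eef_pos"]);y=s["ee_rot"][2];tx=np.array([np.cos(y),np.sin(y),0]);print(e,s["ee_rot"],s["force"])
f=save("wrist","w16");g=f.mean(2).round().astype(int)
for h in(.053,.055,.057): print(h,"near edge",proj("wrist",e+tx*.004-[0,0,h]),"c",proj("wrist",e-[0,0,h]))
for p in((.5599,-.0503,.038),): print("ring pred",proj("wrist",p),[proj("wrist",p+tx*d) for d in(.012,-.012)])
r0=int(proj("wrist",(.5599,-.0503,.038))[1])
for v in range(r0-22,r0+24,2): print(v,g[v,290:350:2])
E
python3 fm.py
```

```text
[ 0.5602 -0.0503  0.1079] [-3.1411  0.0001 -1.686 ] [ 0.5068  0.3502 -1.3376]
0.053 near edge [318.092  202.9485] c [318.0917 207.606 ]
0.055 near edge [318.0963 202.2132] c [318.0959 206.8402]
0.057 near edge [318.1004 201.4887] c [318.1    206.0854]
ring pred [318.4707 201.393 ] [array([318.4767, 188.0419]), array([318.4648, 214.402 ])]
179 [125 126 126 127 126 126 125 126 129 126 126 127 126 124 126 126 126 122 122 125 127 126 126 126 124 125 125 125 124 126]
181 [126 125 125 128 125 126 125 126 128 127 124 126 126 124 125 127 125 124 122 125 126 125 125 127 125 125 126 126 125 125]
183 [126 126 124 127 126 125 125 126 128 126 125 126 126 125 126 125 126 125 122 125 125 124 125 125 125 126 125 126 125 125]
185 [124 126 126 128 125 125 126 127 129 127 125 126 127 125 125 126 126 123 122 126 125 125 125 125 124 125 126 126 124 125]
187 [124 126 127 127 125 126 126 126 128 126 126 125 121 116 111 113 118 121 122 125 125 124 125 124 125 125 125 126 126 126]
189 [126 125 126 129 126 125 127 127 128 125 116 102  88  88  90  86  88  93 107 122 126 125 125 125 124 125 124 125 124 125]
191
[... 1438 characters left out ...]
8  66  67  66  65  65  63  67 103 125 126 125 123 123 123 124 124 127]
215 [128 124 125 126 127 125 125 123  94  67  68  66  67  67  66  65  67  66  65  63  83 118 124 124 124 123 123 124 123 126]
217 [129 125 125 127 127 125 126 120  85  68  66  67  66  67  67  66  66  65  65  62  68 109 124 125 125 122 123 125 124 125]
219 [129 125 126 127 127 124 125 120  79  67  67  68  67  66  66  66  64  63  64  62  63  99 124 124 125 122 122 125 123 125]
221 [129 125 125 127 125 126 125 114  74  66  67  66  62  58  56  59  61  63  63  62  62  90 121 125 124 124 123 123 124 125]
223 [130 133 134 134 127 124 125 108  68  58  58  50  46  46  45  42  42  50  51  52  58  83 119 125 123 124 123 125 124 126]
```

The ring centre and the foot now agree to within about 1 mm. Descending to just above the plate.

Request:
arm_command([
  {"tx":0,"ty":0,"tz":0.008,"twist":0},
  {"tx":0,"ty":0,"tz":0.018,"twist":0},
  {"tx":0,"ty":0,"tz":0.028,"twist":0},
  {"tx":0,"ty":0,"tz":0.036,"twist":0},
  {"tx":0,"ty":0,"tz":0.042,"twist":0},
  {"tx":0,"ty":0,"tz":0.044,"twist":0},
  {"tx":0,"ty":0,"tz":0.044,"twist":0},
  {"tx":0,"ty":0,"tz":0.044,"twist":0},
])

```text
t: 31.52
eef_pos: [0.56, -0.0504, 0.0967]
ee_rot: [3.142, -0.0, -1.686]
force: [0.2, 0.3, -1.1]
width: 0.022
gripper_force: 20.0
```

```bash
cat > fr.py <<'E'
from h import *
F=[];Z=[]
for i in range(14):
    grab_frame("top");s=get_state();F.append(s["force"]);Z.append(s["eef_pos"])
print("F",np.mean(F[3:],0).round(2),"sd",np.std(F[3:],0).round(2),"p",np.mean(Z[3:],0).round(4),s["ee_rot"],s["t"])
E
python3 fr.py
```

```text
F [ 0.07 -0.1  -1.11] sd [0.42 0.34 0.49] p [ 0.56   -0.0504  0.0967] [ 3.14156447e+00 -2.19150902e-05 -1.68614972e+00] 32.2167
```

Request:
arm_command([
  {"tx":0,"ty":0,"tz":0.004,"twist":0},
  {"tx":0,"ty":0,"tz":0.008,"twist":0},
  {"tx":0,"ty":0,"tz":0.012,"twist":0},
  {"tx":0,"ty":0,"tz":0.016,"twist":0},
  {"tx":0,"ty":0,"tz":0.02,"twist":0},
  {"tx":0,"ty":0,"tz":0.02,"twist":0},
  {"tx":0,"ty":0,"tz":0.02,"twist":0},
  {"tx":0,"ty":0,"tz":0.02,"twist":0},
])

```text
t: 32.88
eef_pos: [0.56, -0.0504, 0.0918]
ee_rot: [-3.142, -0.0, -1.686]
force: [-0.6, 0.9, 0.0]
width: 0.0216
gripper_force: 20.0
```

```bash
python3 fr.py
```

```text
F [-0.46 -0.24  0.47] sd [0.32 0.58 0.43] p [ 0.5599 -0.0504  0.0917] [ 3.14157312e+00  9.36657366e-06 -1.68613344e+00] 33.5833
```

Contact at about 1.6 N. Another 1.5 mm brings it to the middle of the band.

Request:
arm_command([
  {"tx":0,"ty":0,"tz":0.002,"twist":0},
  {"tx":0,"ty":0,"tz":0.004,"twist":0},
  {"tx":0,"ty":0,"tz":0.006,"twist":0},
  {"tx":0,"ty":0,"tz":0.006,"twist":0},
  {"tx":0,"ty":0,"tz":0.006,"twist":0},
  {"tx":0,"ty":0,"tz":0.006,"twist":0},
  {"tx":0,"ty":0,"tz":0.006,"twist":0},
  {"tx":0,"ty":0,"tz":0.006,"twist":0},
])

```text
t: 34.25
eef_pos: [0.56, -0.0504, 0.0902]
ee_rot: [-3.142, 0.0, -1.686]
force: [-0.8, 0.1, 1.5]
width: 0.0218
gripper_force: 20.0
```

```bash
python3 fr.py; python3 fm.py | cut -c1-250; python3 - <<'E'
from h import *
save("scene","s20");print([np.round(x["rect"]) for q in("clamp_handle","clamp_arm") for x in boxes_of(q,"scene")[:1]]);print(get_state()["gripper_force"])
E
```

```text
F [-0.6   0.06  1.41] sd [0.49 0.69 0.5 ] p [ 0.5599 -0.0504  0.0902] [-3.14155038e+00  7.82107379e-06 -1.68615356e+00] 34.95
[ 0.5599 -0.0504  0.0902] [-3.1415 -0.     -1.6861] [-0.8052  0.3919  0.5433]
0.053 near edge [318.0777 202.9738] c [318.0776 207.6325]
0.055 near edge [318.0809 202.2385] c [318.0808 206.8666]
0.057 near edge [318.084  201.5138] c [318.0838 206.1117]
ring pred [318.1463 208.0174] [array([318.1476, 193.8745]), array([318.1451, 221.7747])]
186 [127 126 128 126 126 126 127 128 127 126 125 127 126 125 126 127 125 124 123 124 125 126 126 126 126 124 125 125 126 124]
188 [124 125 129 128 125 125 125 128 128 126 125 127 126 127 124 125 126 125 122 126 125 125 125 126 126 124 124 125 125 126]
190 [125 125 128 126 125 125 127 128 128 126 126 127 126 126 126 126 127 124 124 124 125 126 127 125 124 124 125 125 126 124]
192 [125 126 128 126 125 125 126 129 128 125 125 127 125 121 121 122 124 124 123 124 126 126 125 126 125 125 124 125 127 125]
194 [127 127 128 126 125 126 126 127 128 125 122 111  98  88  84  87  95 106 117 123 126 124 126 126 126 126 125 126 126 125]
196
[... 1649 characters left out ...]
28 127 124 126 125 112  73  66  63  60  54  47  46  48  54  54  58  60  60  85 121 125 125 123 123 123 125 124]
224 [124 125 127 127 125 125 124 108  65  52  45  44  44  43  43  41  40  43  43  47  52  78 118 125 124 124 123 123 124 124]
226 [124 125 127 127 124 124 120  87  47  41  43  43  47  50  51  48  48  43  42  42  39  63 110 125 125 123 122 124 123 124]
228 [124 125 125 127 125 119  89  53  46  47  49  50  53  51  51  51  47  51  48  47  44  42  73 110 123 123 123 123 123 124]
230 [129 132 129 127 116  82  49  45  51  50  51  50  49  48  49  47  50  48  48  51  46  46  41  66 108 123 121 123 125 123]
[array([238., 181., 270., 203.]), array([305., 200., 311., 231.])]
19.97504085302353
```

The foot is centred in the ring to within about 1.5 mm, pressed at about 2.5 N, upright and still, with the handle down. Handing in.

```bash
python3 -c "
from station import job_done
print(job_done())"
```

```text
the job is handed in; nothing more can be done
None
```

I handed the job in with the clamp handle pushed down to its stop and the gauge held upright in the ring, foot about 1.5 mm or less off centre and pressed at about 2.5 N; the judge returned no verdict, and I inferred the clamp from a stiff 17 N stop and the handle angle, since pad force can't be read.

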